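# Gauge the probe bore of a heating block

## Robot

A 6-joint arm with a two-finger parallel gripper is mounted at the origin on a cart in front of the work surface, level with it; the furniture and walls round the work are solid. World frame = base frame: x ahead of the robot, y to its left, z up, the work surface at z = 0. Lengths are in mm, angles in rad, forces in N, time in s.
With the tool pointing down it reaches from about 350 to 975 mm from the base axis. Payload 7.1 kg.
Tool frame: the origin (TCP) lies midway between the tips of the shut fingers; the grasp point (between the pads) lies 19 mm behind it (ctrl.hold_point_z is the distance from the TCP to the grasp point, in mm); x points along the fingers, y is the direction in which the jaws open and shut, and the axes are right-handed (so a half turn about x gives the same grasp; the last joint's range is limited). The gripper opens to 88 mm and grips with 3 to 60 N. Pads are 20 mm wide; open, the fingers measure 115 mm over their backs; the gripper's body (75 mm by 178 mm) begins 61 mm behind the grasp point.
Start: joints at [1.295, 0.423, 1.63, -0, 1.089, -0.019], TCP at [158.71, 604.496, 222.675] pointing down, gripper open.
Joint ranges: [-3, 3], [-0.9, 2.11], [0.09, 2.58], [-1.31, 4.45], [0.11, 2.69], [-2.54, 2.54]. Speed limits (rad/s): [2.39, 2.39, 3.01, 3.14, 3.14, 3.14].

## Interface

Orientations are given as a rotation vector (axis times angle).
In Python, from workcell import ctrl, get_image, calibration gives the robot as it stands.
- The arm moves only by the tool move_arm, never from a script. Its argument "rows" is a list of rows, each a list of 5 numbers: the shift along the world's x, y, z in mm, then the turn about the world's z in rad, then the closure, from -1 (fully open) to 1 (shut). In form: [[tx, ty, tz, roll, jaw], ...]. A call has 1 to 12 rows; each row is the pose to reach, as a shift and turn from the pose measured when the call began; what a row does not reach only later rows make up. A row lasts 1/8 s, in which the tool goes at most 62.5 mm and 10.7 degrees, less where a joint would pass 70% of its speed; a pose out of reach is approached as far as the arm can. A call with a gripper value outside its range is refused whole. The fingers move at their own pace and stop on an object; the grip force is fixed at half the most. Time passes only in rows, so rows that repeat a pose let the fingers close. It gives the time, the measured TCP pose, the force and the opening at its end, in the units of the state.
- ctrl.get_obs(): the state, without advancing time (a new reading comes with each control period).
- get_image(name): name is "scene" or "top" or "wrist"; returns the picture (400x640x3 uint8, blue, green, red); there is no depth.
- calibration(name): a dict with "fx", "fy", "cx", "cy" (pixels), "view" (4x4, takes a point from world to camera coordinates); the wrist camera has in their place "T_tool_cam" (4x4, takes a point from camera to tool coordinates, whose origin is the TCP and whose axes are the tool frame's). Camera axes: x right, y up, looking along -z (the intrinsics and any distortion apply to the point x, -y, -z); pixel columns grow to the right and rows downward; lengths in mm; the calibration is good to about 2 mm. A picture is of the moment at which its call begins: read the wrist's pose just before it. calibration takes no time and is no camera call.
- ctrl.close_job(): hands the job in, once; it reports no verdict.
The state is a dict: "t": time; "qpos": joint angles; "qvel": joint speeds; "joint_torque": joint torques, N m; "ee_pos": TCP position; "orientation": TCP orientation; "ft_force": force on the tool from outside, world axes, zero at the start; "moment": the same for the moment, N m; "width": finger opening in mm.
Only numpy, scipy, OpenCV 4.12 (cv2) and the standard library are available. Lean on these libraries where they do the work, as an engineer would, in place of code of your own. Each camera call takes 0.05 s, during which the arm holds its last target.

## Task

Check the depth of the probe bore in the aluminium heating block: push the block square and flush into the corner of the gauging fixture's two fences, then feed the depth gauge through the brass guide tube into the bore until its collar stops on the tube's mouth, so that the bore's bottom pushes the friction-held brass pin into the rod. Draw the gauge right out again and present it for reading: finish while still holding it in the gripper, level, still and at least 15 cm above the bench, touching nothing but the fingers and with the pin left as the bore set it. The block stays in its corner, and the sample jar, marker pen and petri dish stay where they are.

Things in the scene. Friction and masses are not known exactly. Their poses are not given: they have to be found in the camera images.
- fixture: Gauging fixture, fixed: dark grey plate (x -88 to 72, y -90 to 84 mm), its top 12 mm above the bench, two steel fences (far, left) and on the right a bracket (x -2 to 42, y -82 to -64 mm, top at z 64 mm; feet x -15 to 55, z 20 mm) with a brass guide tube. Front (-x) open. Origin: on the bench under the plate; x to the far fence, y to the left fence (the way the gauge is fed), z up.
- fence_corner (a point): Where the inner faces of the two fences would meet (a relief gap is left there), on the plate's top, at (45, 52, 12) mm in the fixture's frame, axes as its. Far fence: inner face x = 45 mm, y -74 to 44; left fence: inner face y = 52 mm, x -75 to 37. Both are 16 mm thick, 20 mm high (top 32 mm above the bench).
- guide_mouth (a point): Centre of the outer (right) end of the brass guide tube, at (20, -90, 38) mm in the fixture's frame, axes as its. The horizontal tube runs 30 mm along y, bore 10.6 mm wide; its bell mouth, 6 mm deep, is 17 mm wide inside, 24 mm outside. 32 mm lie between its inner end and the face of a seated block, whose bore is then in line with it.
- block: Loose aluminium block 50 (x) x 80 (y) x 66 (z) mm, 0.55 kg nominal, six wells in its top, a probe bore in its right (-y) side. Origin: middle of its underside; axes along its edges. Starts on the fixture's plate, out of the corner to front and right, a little turned. Seated: axes as the fixture's, origin at (20, 12, 12) mm in its frame, upper 46 mm above the fences, free to grip across x or push.
- block_corner (a point): Lower far left edge of the block, at (25, 40, 0) mm in the block's frame; meets point fence_corner when seated.
- block_bore (a point): Centre of the mouth of the probe bore, at (0, -40, 26) mm in the block's frame; the blind bore, 12 mm wide and 50 mm deep, runs along the block's +y.
- gauge: Loose depth gauge, 0.11 kg, lying on the bench, tip roughly to the left. Origin: on its axis, mid grip, 12 mm above the bench as it lies; its y runs to the tip. Along y (mm): black butt 24 x 24 from -52 to -40, flat-sided grip 16 x 16 from -40 to 40 (take it here from above), collar 24 wide from 40 to 48, steel rod 8 thick to 148, brass pin 5 thick to 168. It balances within 20 mm of the origin.
- gauge_collar (a point): Centre of the collar's front face, at (0, 48, 0) mm in the gauge's frame; this face stops on the guide tube's mouth. Axes as the gauge's.
- gauge_tip (a point): Tip of the brass pin, 120 mm ahead of the collar's face (y = 168 mm in the gauge's frame) while the pin is fully out; moves with the pin.
- gauge_pin (a joint): How far the brass pin is pushed into the rod, m: 0 fully out (as at the start), at most 0.016. Held by friction: takes about 2 N to push, stays where it is left, no spring. With the block seated and the collar on the tube's mouth, the bore's bottom has pushed it in by 0.008.
- sample_jar: Bystander: jar with black lid, 55 mm wide, 82 mm high. Origin: middle of its underside.
- marker: Bystander: marker pen 130 mm long, 11 mm thick, lying along its y.
- petri_2: Bystander: glass petri dish 93 mm wide, 16 mm high. Origin: middle of its underside.

How it is judged (in metres and radians):
On the way, in this order (a step that is already met when the one before it is completed fails the run):
1. the block is square and flush in the fence corner (x of block_corner in the frame of fence_corner above -0.002 m and y of block_corner in the frame of fence_corner above -0.002 m and angle between the x axis of block and the x axis of fixture, either way round below 0.04 rad and height (world z) of block below 0.014 m), for 0.2 s.
2. the gauge is through the guide tube and in the bore with its collar on the tube's mouth (distance between gauge_collar and guide_mouth below 0.004 m and y of gauge_collar in the frame of guide_mouth above -0.002 m and angle between the y axis of gauge and the y axis of fixture, either way round below 0.08 rad and contact force between gauge and fixture above 0.3 N and value of joint gauge_pin above 0.006 m), for 0.1 s.
At the end, for the whole second after the job is handed in: Gripper holds the gauge, grip and tip over 14 cm above the bench, level within 7 degrees, at rest, clear of fixture and block; pin pushed in 6 to 10.5 mm (8 is true); block on the plate, corner within 2.5 mm of both fences, square within 0.045 rad (height (world z) of each of gauge, gauge_tip above 0.14 m and angle between gauge's own y axis and vertical between 1.45 and 1.69 rad and linear speed of gauge below 0.02 m/s and angular speed of gauge below 0.1 rad/s and contact force between gauge and the fingers above 1 N and contact force between gauge and fixture below 0.1 N and contact force between gauge and block below 0.1 N and value of joint gauge_pin between 0.006 and 0.0105 m and x of block_corner in the frame of fence_corner above -0.0025 m and y of block_corner in the frame of fence_corner above -0.0025 m and angle between the x axis of block and the x axis of fixture, either way round below 0.045 rad and height (world z) of block below 0.014 m); the arm keeps its last pose, push and grip.
It fails at once if the sample jar, the marker pen or the petri dish is moved by more than 20 mm (distance of any of sample_jar, marker, petri_2 from where it was at the start of the episode above 0.02 m).
It also fails if it takes over 69 s, if anything falls off the work surface, if the arm or the gripper's body presses on something with over 40 N, if the wrist force passes 120 N, or if a joint passes its speed limit or range.

## Working session

There is one attempt and no reset: what is moved stays moved. The work goes in short steps, Python scripts to look and compute and a tool call to move; the robot and the scene stay as the last step left them, time stands still between calls to the robot, and variables do not carry over. Pictures are saved under pics/ and viewed, and the job is handed in when it is done.

Besides the shell and the picture viewer there is one more tool, called in YAML: its name, and indented under it one key for each argument. move_arm: Moves the arm, as the interface text tells. Its arguments: {"type":"object","properties":{"rows":{"type":"array"}},"required":["rows"]}

```bash
mkdir -p pics; ls
python3 - <<'E'
from workcell import ctrl,get_image,calibration
import cv2
for n in("scene","top","wrist"):
    cv2.imwrite(f"pics/{n}0.png",get_image(n)); print(n,calibration(n))
print(ctrl.get_obs())
E
```

```text
pics
scene {'fx': 407.22922731608264, 'fy': 407.22922731608264, 'cx': 324.04239987142444, 'cy': 198.12894803963644, 'view': array([[ 6.99979626e-01, -7.14134091e-01, -6.40499824e-03,
        -3.39970748e+02],
       [ 4.45608492e-01,  4.29732667e-01,  7.85342541e-01,
        -2.82690080e+02],
       [-5.58087445e-01, -5.52577900e-01,  6.19028327e-01,
        -9.28750863e+02],
       [ 0.00000000e+00,  0.00000000e+00,  0.00000000e+00,
         1.00000000e+00]])}
top {'fx': 362.40704768015786, 'fy': 362.40704768015786, 'cx': 320.03511338943963, 'cy': 197.6821549256041, 'view': array([[ 4.33185555e-02, -9.99054294e-01,  3.74425031e-03,
         5.87204182e+00],
       [ 9.74539761e-01,  4.30802701e-02,  2.20037144e-01,
        -5.31003146e+02],
       [-2.19990357e-01, -5.88277042e-03,  9.75484308e-01,
        -1.09855962e+03],
       [ 0.00000000e+00,  0.00000000e+00,  0.00000000e+00,
         1.00000000e+00]])}
wrist {'fx': 325.7620831690081, 'fy': 325.7620831690081, 'cx': 313.37899352120263, 'cy': 198.49428978801888, 'T_tool_cam': array([[ 5.79260149e-05,  2.60572163e-01, -9.65454372
[... 232 characters left out ...]
000000e+00,  0.00000000e+00,
         1.00000000e+00]])}
{'t': 0.15, 'qpos': array([ 1.29495992e+00,  4.23688949e-01,  1.63048452e+00, -2.45681716e-06,
        1.08857326e+00, -1.90138558e-02]), 'qvel': array([-0.0010251 , -0.00220084, -0.00252761,  0.0018452 , -0.0018754 ,
        0.0002315 ]), 'joint_torque': array([ 4.16008452e-04, -5.44981813e+01, -2.73918450e+01,  6.43443014e-02,
        2.04887992e-02, -1.35117944e-04]), 'ee_pos': array([158.62687201, 604.10736669, 222.07725564]), 'orientation': array([ 0.20071268,  1.56154505, -0.20251042]), 'ft_force': array([-0.72636567, -0.08810143,  0.08729673]), 'moment': array([-0.03215193,  0.05697628,  0.01636797]), 'width': 87.73884728437929}
```

View pics/scene0.png

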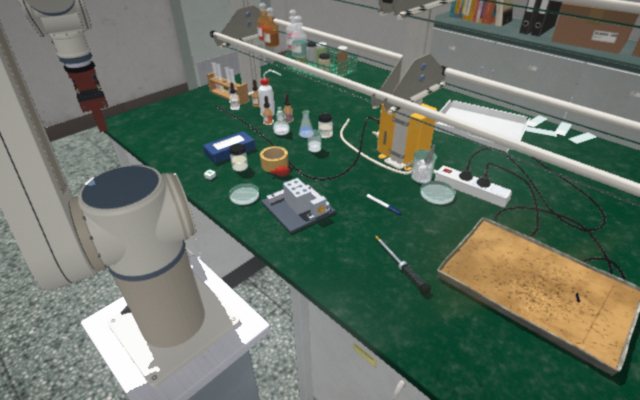

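View pics/top0.png

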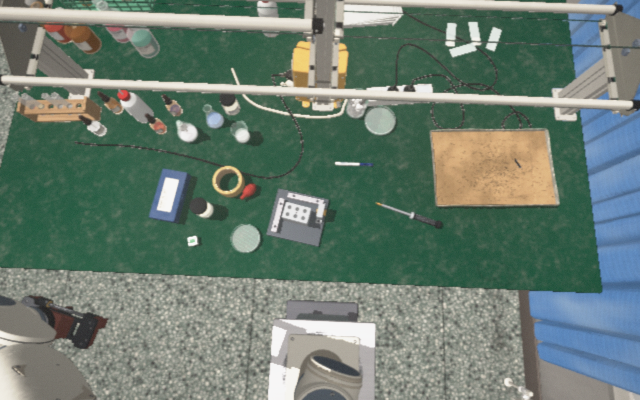

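View pics/wrist0.png

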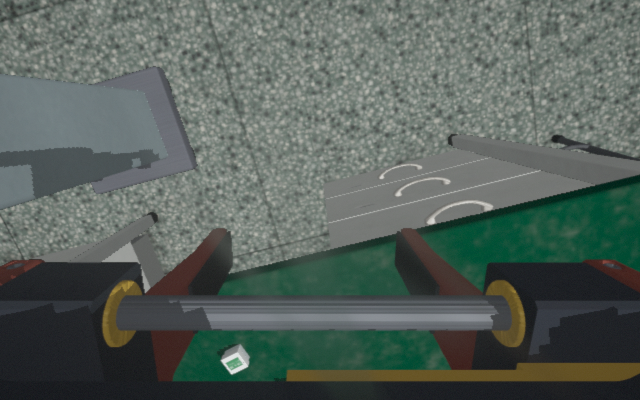

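```bash
cat > h.py <<'E'
import numpy as np,cv2
from workcell import ctrl,get_image,calibration
from scipy.spatial.transform import Rotation as R
def cam(n,obs=None):
    c=calibration(n)
    K=(c['fx'],c['fy'],c['cx'],c['cy'])
    if n=='wrist':
        o=obs or ctrl.get_obs()
        T=np.eye(4);T[:3,:3]=R.from_rotvec(o['orientation']).as_matrix();T[:3,3]=o['ee_pos']
        Twc=T@c['T_tool_cam']
    else: Twc=np.linalg.inv(c['view'])
    return K,Twc
def ray(C,uv,z):
    (fx,fy,cx,cy),T=C
    uv=np.atleast_2d(uv).astype(float)
    d=np.c_[(uv[:,0]-cx)/fx,-(uv[:,1]-cy)/fy,-np.ones(len(uv))]@T[:3,:3].T
    o=T[:3,3]; s=(z-o[2])/d[:,2]
    return o+d*s[:,None]
def proj(C,P):
    (fx,fy,cx,cy),T=C
    p=(np.atleast_2d(P)-T[:3,3])@T[:3,:3]
    return np.c_[cx+fx*p[:,0]/-p[:,2],cy+fy*p[:,1]/p[:,2]]
def crop(im,x0,y0,x1,y1,k,fn):
    cv2.imwrite(fn,cv2.resize(im[y0:y1,x0:x1],None,fx=k,fy=k,interpolation=cv2.INTER_CUBIC))
E
python3 - <<'E'
from h import *
im=cv2.imread('pics/top0.png')
crop(im,220,140,460,270,3.3,'pics/topc.png')
C=cam('top')
for n,uv,z in [('tip',(376,204),12),('butt',(440,225),12),('fixc',(298,216),12),('pen1',(336,163),5),('pen2',(370,164),5),('petri',(245,238),8),('petriR',(380,120),8),('jar',(203,207),80)]:
    print(n,ray(C,uv,z).round())
o=ctrl.get_obs();print(R.from_rotvec(o['orientation']).as_matrix().round(3))
E
```

```text
tip [[ 528. -157.   12.]]
butt [[ 467. -367.   12.]]
fixc [[476.  99.  12.]]
pen1 [[666. -20.   5.]]
pen2 [[ 668. -136.    5.]]
petri [[397. 268.   8.]]
petriR [[ 830. -169.    8.]]
jar [[480. 392.  80.]]
[[-0.     0.254  0.967]
 [-0.001  0.967 -0.254]
 [-1.    -0.001 -0.   ]]
```

View pics/topc.png

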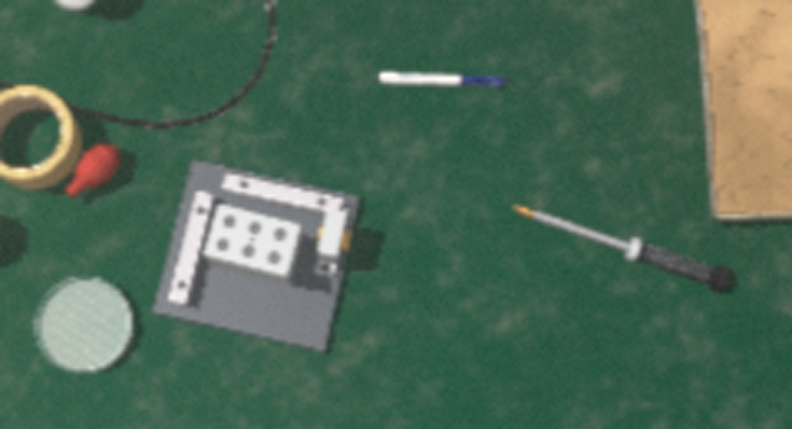

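move_arm:
  rows:
    - [60,-50,20,0,-1]
    - [85,-100,30,0,-1]
    - [110,-155,30,0,-1]
    - [135,-210,30,0,-1]
    - [160,-270,30,0,-1]
    - [182,-325,30,0,-1]
    - [205,-380,30,0,-1]
    - [225,-430,30,0,-1]
    - [235,-480,30,0,-1]
    - [235,-485,30,0,-1]
    - [235,-485,30,0,-1]

```text
t: 1.52
ee_pos: [393.5, 119.0, 252.1]
orientation: [0.202, 1.562, -0.203]
ft_force: [-0.0, 0.4, -0.6]
width: 87.9
```

Run:
```python
from h import *
o=ctrl.get_obs();print(o['ee_pos'],o['orientation'],o['t'],abs(o['qvel']).max())
im=get_image('wrist');cv2.imwrite('pics/w1.png',im);np.save('w1.npy',np.r_[o['ee_pos'],o['orientation']])
```

```text
[393.51545778 119.04735774 252.05501317] [ 0.20199223  1.5616078  -0.20342405] 1.525 0.03553211594626178
```

View pics/w1.png

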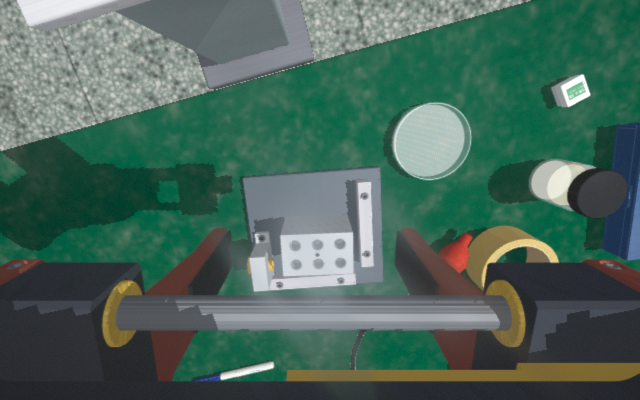

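Run:
```python
from h import *
im=cv2.imread('pics/w1.png')
crop(im,235,160,395,295,5,'pics/w1c.png')
```

```text
(no output)
```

View pics/w1c.png

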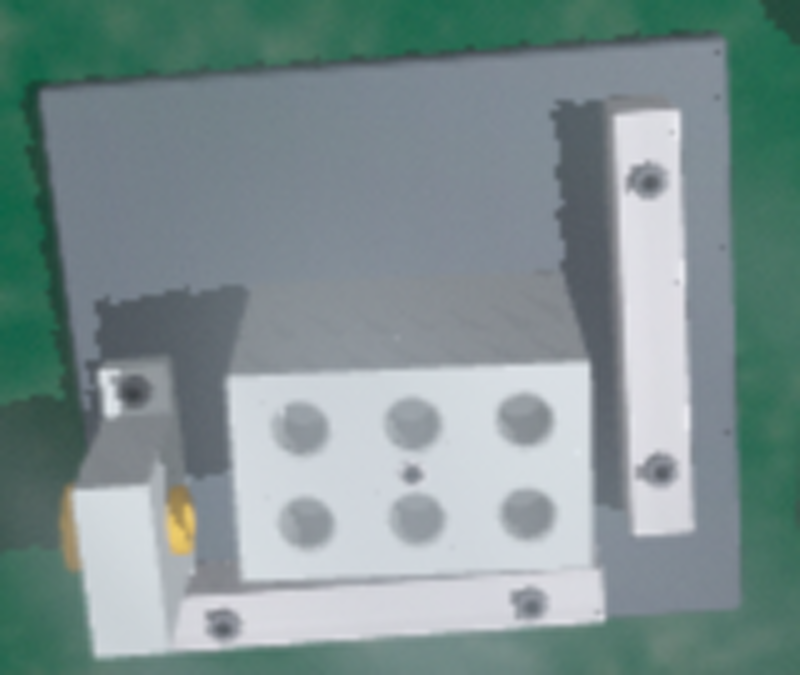

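```bash
cat >> h.py <<'E'
def rigid(A,B):
    A=np.array(A,float);B=np.array(B,float);a=A.mean(0);b=B.mean(0)
    H=(A-a).T@(B-b);th=np.arctan2(H[0,1]-H[1,0],H[0,0]+H[1,1])
    c,s=np.cos(th),np.sin(th);M=np.array([[c,-s],[s,c]])
    t=b-M@a; return th,t,(B-(A@M.T+t))
E
python3 - <<'E'
from h import *
v=np.load('w1.npy');C=cam('wrist',{'ee_pos':v[:3],'orientation':v[3:]})
fx=[((722,37),(-88,84,12)),((40,88),(-88,-90,12)),((740,606),(72,84,12)),((613,113),(-75,52,32)),((632,534),(37,52,32)),((680,108),(-75,68,32)),((693,528),(37,68,32)),((602,570),(45,44,32)),((604,620),(61,44,32)),((78,487),(-2,-82,64)),((150,484),(-2,-64,64)),((95,657),(42,-82,64))]
bl=[((227,377),(-25,-40,78)),((590,361),(-25,40,78)),((592,568),(25,40,78)),((240,580),(25,-40,78))]
res=[]
for L in (fx,bl):
    A=[];B=[]
    for uv,p in L:
        uv=np.array(uv)/5+[235-.4,160-.4]
        A.append(p[:2]);B.append(ray(C,uv,p[2])[0][:2])
    th,t,r=rigid(A,B);print(th,t);print(r.round(1));res.append((th,t))
th,t=res[0];M=np.array([[np.cos(th),-np.sin(th)],[np.sin(th),np.cos(th)]])
bc=M.T@(res[1][1]-t);dth=res[1][0]-th
print('block in fix',bc,dth)
c,s=np.cos(dth),np.sin(dth)
for q in [(25,40),(25,-40),(-25,40),(-25,-40)]:print(q,bc+np.array([[c,-s],[s,c]])@q)
for q in [(20,-90),(45,52)]: print(t+M@q)
E
```

```text
-0.17879302367923303 [481.10499745 102.27976691]
[[ 0.5 -1.9]
 [ 0.5  1.2]
 [-1.4 -0.8]
 [ 0.5 -0.1]
 [-0.6  0.1]
 [ 0.5 -0.1]
 [-1.1 -0.1]
 [ 1.  -0.3]
 [-0.6 -0.2]
 [-0.   1.7]
 [ 0.3  0.5]
 [ 0.2 -0. ]]
-0.2167137096143318 [474.73994834 101.50155381]
[[ 0.4  0.1]
 [-0.1  0.1]
 [ 0.  -0. ]
 [-0.2 -0.1]]
block in fix [-6.1251853 -1.8977805] -0.037920685935098786
(25, 40) [20.37330606 37.12567342]
(25, -40) [ 17.34037819 -42.81681434]
(-25, 40) [-29.59074879  39.02125334]
(-25, -40) [-32.62367666 -40.92123442]
[484.78040161  10.15761211]
[534.63543748 145.44794953]
```

move_arm:
  rows:
    - [20,-4,-10,-0.18,-1]
    - [40,-8,-20,-0.36,-1]
    - [60,-12,-40,-0.54,-1]
    - [75,-16,-60,-0.72,-1]
    - [81,-17.5,-80,-0.9,-1]
    - [81,-17.5,-100,-1.08,-1]
    - [81,-17.5,-110,-1.26,-1]
    - [81,-17.5,-110,-1.44,-1]
    - [81,-17.5,-110,-1.493,-1]
    - [81,-17.5,-110,-1.493,-1]
    - [81,-17.5,-110,-1.493,-1]

```text
t: 2.95
ee_pos: [474.4, 103.1, 142.0]
orientation: [1.338, 1.121, -1.338]
ft_force: [-0.4, 0.1, -0.1]
width: 87.7
```

Run:
```python
from h import *
o=ctrl.get_obs();print(o['ee_pos'],o['orientation'],o['t'],abs(o['qvel']).max(),o['qpos'].round(2))
print(R.from_rotvec(o['orientation']).as_matrix().round(3))
y=R.from_rotvec(o['orientation']).as_matrix()[:,1];print(np.arctan2(y[1],y[0]))
im=get_image('wrist');cv2.imwrite('pics/w2.png',im);np.save('w2.npy',np.r_[o['ee_pos'],o['orientation']])
```

```text
[474.38686742 103.10636173 142.02880618] [ 1.33778274  1.12143153 -1.33847001] 2.95 0.008686681128003861 [0.19 0.34 1.99 0.   0.81 0.37]
[[-0.001  0.984 -0.175]
 [ 0.    -0.175 -0.984]
 [-1.    -0.001 -0.   ]]
-0.1763924192109588
```

View pics/w2.png

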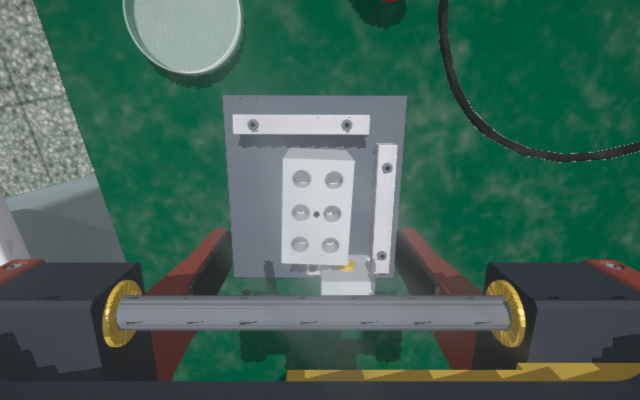

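Run:
```python
from h import *
im=cv2.imread('pics/w2.png')
crop(im,215,85,415,300,3.6,'pics/w2c.png')
```

```text
(no output)
```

View pics/w2c.png

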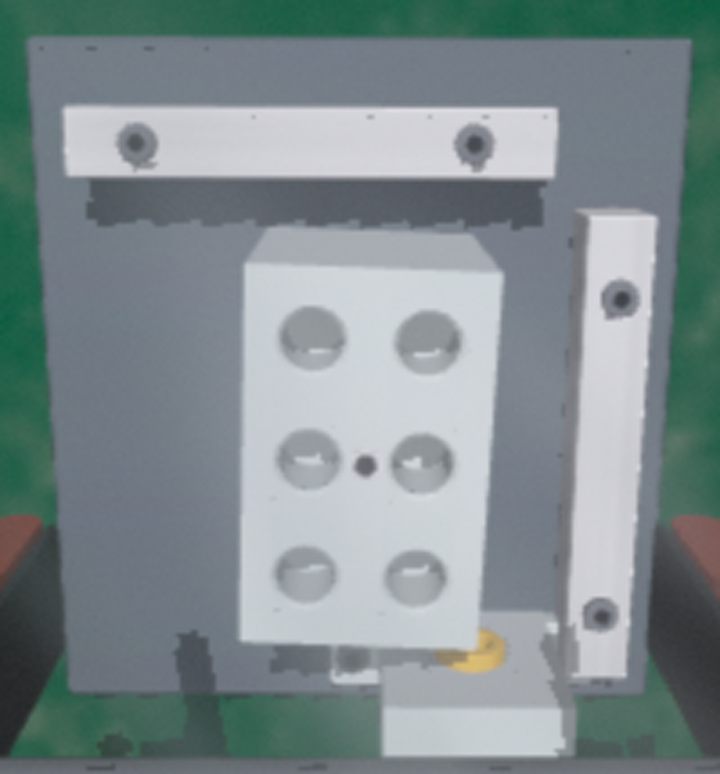

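Run:
```python
from h import *
v=np.load('w2.npy');C=cam('wrist',{'ee_pos':v[:3],'orientation':v[3:]})
fx=[((28,38),(-88,84,12)),((691,40),(72,84,12)),((69,690),(-88,-90,12)),((643,692),(72,-90,12)),((64,107),(-75,68,32)),((66,177),(-75,52,32)),((556,177),(37,52,32)),((557,108),(37,68,32)),((577,213),(45,44,32)),((656,216),(61,44,32)),((382,708),(-2,-64,64)),((573,708),(42,-64,64))]
bl=[((244,264),(-25,40,78)),((502,271),(25,40,78)),((478,649),(25,-40,78)),((241,641),(-25,-40,78))]
res=[]
for L in (fx,bl):
    A=[];B=[]
    for uv,p in L:
        uv=np.array(uv)/3.6+[215-.4,85-.4]
        A.append(p[:2]);B.append(ray(C,uv,p[2])[0][:2])
    th,t,r=rigid(A,B);print(th,t);print(r.round(1));res.append((th,t))
th,t=res[0];M=np.array([[np.cos(th),-np.sin(th)],[np.sin(th),np.cos(th)]])
bc=M.T@(res[1][1]-t);dth=res[1][0]-th
print('block in fix',bc,dth)
d=M@(np.array([20,12])-bc);print('world move to seat',d)
for q in [(20,-90),(45,52),(20,12)]: print(t+M@q)
np.save('fix.npy',[th,*t])
```

```text
-0.17985505457989878 [481.39827747 102.35893567]
[[ 1.6 -1.4]
 [-1.1 -0.8]
 [ 1.6  1.5]
 [-0.4  1.9]
 [ 1.1 -0.9]
 [ 0.7 -0.3]
 [ 0.3  0.3]
 [-0.3 -0.4]
 [-2.5  0.7]
 [-0.4 -0.3]
 [ 0.  -0.2]
 [-0.6  0.1]]
-0.20783217636961884 [475.13181731 101.67445938]
[[ 0.1 -0.3]
 [-0.1 -0. ]
 [-0.   0. ]
 [ 0.1  0.3]]
block in fix [-6.04293596 -1.7944235 ] -0.02797712178972006
world move to seat [28.09049642  8.91317252]
[484.975843    10.23292944]
[534.97453324 145.47024298]
[503.22231372 110.5876319 ]
```

move_arm:
  rows:
    - [0.6,-1.5,-30,-0.003,-1]
    - [0.6,-1.5,-60,-0.003,-1]
    - [0.6,-1.5,-85,-0.003,-1]
    - [0.6,-1.5,-100,-0.003,-1]
    - [0.6,-1.5,-100,-0.003,-1]
    - [0.6,-1.5,-100,-0.003,1]
    - [0.6,-1.5,-100,-0.003,1]
    - [0.6,-1.5,-100,-0.003,1]
    - [0.6,-1.5,-100,-0.003,1]
    - [0.6,-1.5,-100,-0.003,1]

```text
t: 4.25
ee_pos: [475.5, 101.4, 42.4]
orientation: [1.341, 1.119, -1.34]
ft_force: [0.2, 0.0, 3.8]
width: 50.0
```

move_arm:
  rows:
    - [6,1.5,0,0,1]
    - [12,3,0,0,1]
    - [18,4.5,0,0,1]
    - [23.4,5.9,0,0,1]
    - [23.8,7.9,0,0,1]
    - [24.1,9.8,0,0,1]
    - [24.1,9.8,0,0,1]

```text
t: 5.12
ee_pos: [499.4, 110.6, 42.5]
orientation: [1.339, 1.119, -1.34]
ft_force: [-1.0, -7.7, 4.5]
width: 50.3
```

move_arm:
  rows:
    - [0.3,1.5,0,0,1]
    - [0.3,1.5,0,0,1]

```text
t: 5.38
ee_pos: [499.4, 110.7, 42.6]
orientation: [1.336, 1.118, -1.341]
ft_force: [-2.0, -11.6, 6.3]
width: 49.9
```

Run:
```python
from h import *
o=ctrl.get_obs();print(o['ee_pos'],o['ft_force'],o['moment'])
np.save('w3.npy',np.r_[o['ee_pos'],o['orientation']])
im=get_image('wrist');cv2.imwrite('pics/w3.png',im)
crop(im,200,100,440,300,3.3,'pics/w3c.png')
```

```text
[499.39065873 110.73022957  42.55246377] [ -2.02997004 -11.61107443   6.32653232] [-2.05097297  0.1992196   0.12071523]
```

View pics/w3c.png

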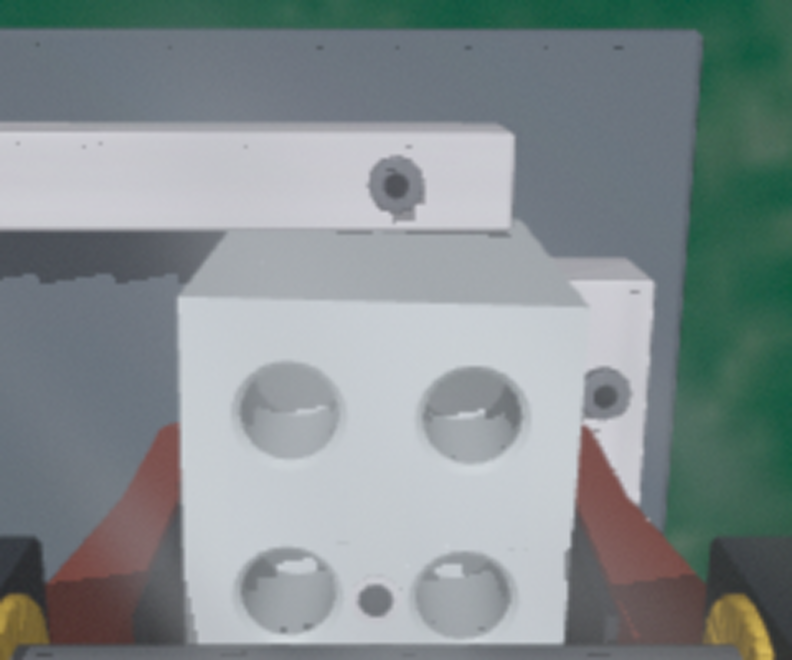

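move_arm:
  rows:
    - [1,1.0,0,0,1]
    - [2,1.0,0,0,1]
    - [3,0.8,0,0,1]
    - [4,0.6,0,0,1]
    - [4.5,0.6,0,0,1]
    - [4.5,0.6,0,0,1]

```text
t: 6.18
ee_pos: [502.0, 111.0, 42.5]
orientation: [1.334, 1.12, -1.344]
ft_force: [-7.2, -3.5, 9.3]
width: 49.6
```

move_arm:
  rows:
    - [2,0.8,0,0,1]
    - [3,1.5,0,0,1]
    - [3,2,0,0,1]
    - [3,2,0,0,1]

```text
t: 6.68
ee_pos: [502.2, 111.2, 42.7]
orientation: [1.328, 1.122, -1.348]
ft_force: [-9.1, -12.9, 16.2]
width: 49.8
```

Run:
```python
from h import *
o=ctrl.get_obs();print(o['ee_pos'],o['ft_force'],o['moment'])
y=R.from_rotvec(o['orientation']).as_matrix();print(np.arctan2(y[1,1],y[0,1]),y[:,0])
im=get_image('wrist');cv2.imwrite('pics/w4.png',im)
crop(im,200,100,440,300,3.3,'pics/w4c.png')
```

```text
[502.18293945 111.19643844  42.73641983] [ -9.08530093 -12.91444532  16.16103707] [-2.04496495  1.41430378  0.21267533]
-0.1759951059203205 [-0.00997668 -0.00624067 -0.99993076]
```

View pics/w4c.png

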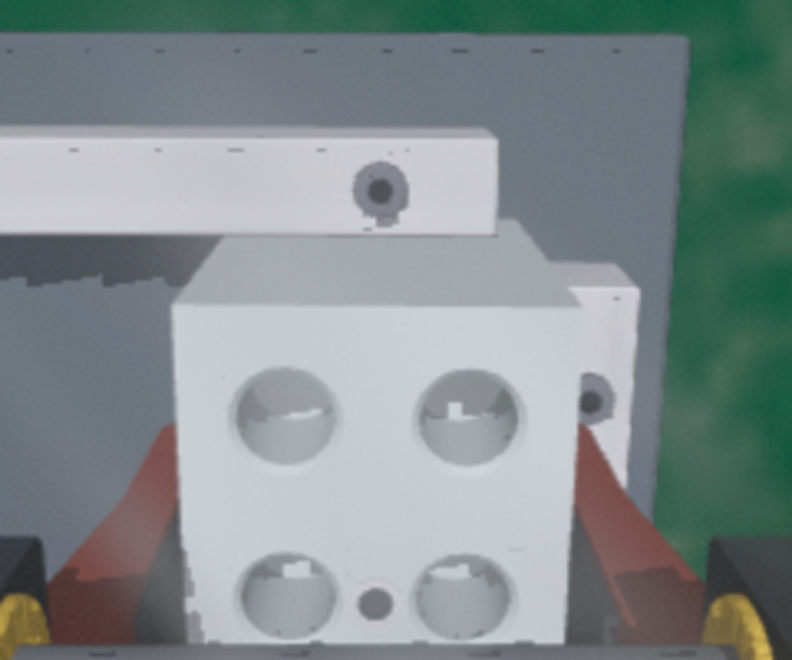

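move_arm:
  rows:
    - [0.6,0.6,0,0,1]
    - [0.6,0.6,0,0,-1]
    - [0.5,0.5,0,0,-1]
    - [0.5,0.5,0,0,-1]
    - [0.5,0.5,30,0,-1]
    - [0,0,60,0,-1]
    - [0,0,100,0,-1]
    - [0,0,100,0,-1]

```text
t: 7.72
ee_pos: [504.3, 111.8, 145.3]
orientation: [1.332, 1.12, -1.343]
ft_force: [0.2, 0.2, -0.6]
width: 87.8
```

Run:
```python
from h import *
o=ctrl.get_obs();print(o['ee_pos'],o['ft_force'],o['moment'],o['t'])
np.save('w5.npy',np.r_[o['ee_pos'],o['orientation']])
im=get_image('wrist');cv2.imwrite('pics/w5.png',im)
crop(im,185,105,405,300,3.6,'pics/w5c.png')
```

```text
[504.26563861 111.76439288 145.34312756] [ 0.17741407  0.18513873 -0.62728188] [-0.08247247  0.07033702 -0.02866389] 7.725
```

View pics/w5c.png

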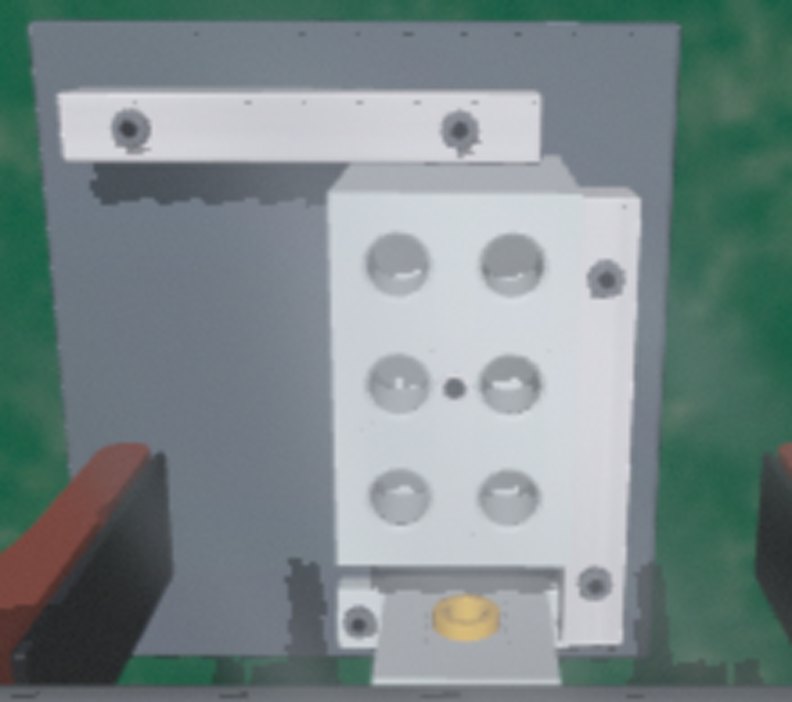

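Run:
```python
from h import *
v=np.load('w5.npy');C=cam('wrist',{'ee_pos':v[:3],'orientation':v[3:]})
fx=[((30,22),(-88,84,12)),((680,24),(72,84,12)),((76,655),(-88,-90,12)),((58,92),(-75,68,32)),((62,160),(-75,52,32)),((541,160),(37,52,32)),((541,93),(37,68,32)),((640,197),(61,44,32)),((623,643),(61,-74,32)),((372,684),(-2,-82,64)),((560,684),(42,-82,64))]
bl=[((328,193),(-25,40,78)),((582,194),(25,40,78)),((564,567),(25,-40,78)),((337,566),(-25,-40,78))]
res=[]
for L in (fx,bl):
    A=[];B=[]
    for uv,p in L:
        uv=np.array(uv)/3.6+[185-.4,105-.4]
        A.append(p[:2]);B.append(ray(C,uv,p[2])[0][:2])
    th,t,r=rigid(A,B);print(th,t);print(r.round(1));res.append((th,t))
th,t=res[0];M=np.array([[np.cos(th),-np.sin(th)],[np.sin(th),np.cos(th)]])
bc=M.T@(res[1][1]-t);dth=res[1][0]-th
print('block in fix',bc,dth)
```

```text
-0.17385062946061136 [482.26646142 105.32636713]
[[ 1.4 -3.8]
 [-1.1 -4.2]
 [-2.5 -1.2]
 [ 0.6 -3.1]
 [ 0.1 -2.6]
 [-0.2 -2.7]
 [-0.6 -3.3]
 [-0.9 -3.3]
 [-0.7 -2.3]
 [ 2.  13.2]
 [ 1.9 13.3]]
-0.1866143526658312 [500.47464658 110.59299113]
[[ 0.2 -0.3]
 [-0.   0.1]
 [-0.8  0.4]
 [ 0.6 -0.2]]
block in fix [17.02271439  8.33681774] -0.012763723205219846
```

Run:
```python
from h import *
v=np.load('w5.npy');C=cam('wrist',{'ee_pos':v[:3],'orientation':v[3:]})
fx=[((30,22),(-88,84,12)),((680,24),(72,84,12)),((76,655),(-88,-90,12)),((58,92),(-75,68,32)),((62,160),(-75,52,32)),((541,160),(37,52,32)),((541,93),(37,68,32)),((640,197),(61,44,32)),((623,643),(61,-74,32))]
bl=[((328,193),(-25,40,78)),((582,194),(25,40,78)),((564,567),(25,-40,78)),((337,566),(-25,-40,78))]
res=[]
for L in (fx,bl):
    A=[];B=[]
    for uv,p in L:
        uv=np.array(uv)/3.6+[185-.4,105-.4]
        A.append(p[:2]);B.append(ray(C,uv,p[2])[0][:2])
    th,t,r=rigid(A,B);print(th,t);print(r.round(1));res.append((th,t))
th,t=res[0];M=np.array([[np.cos(th),-np.sin(th)],[np.sin(th),np.cos(th)]])
bc=M.T@(res[1][1]-t);dth=res[1][0]-th
print('block in fix',bc,dth)
```

```text
-0.18210566043929305 [481.55752353 102.37497937]
[[ 1.3 -1.5]
 [-0.9 -0.5]
 [-1.1  0.9]
 [ 0.6 -0.7]
 [ 0.3 -0.2]
 [ 0.1  0.6]
 [-0.4  0. ]
 [-0.5  0.3]
 [ 0.7  1.1]]
-0.1866143526658312 [500.47464658 110.59299113]
[[ 0.2 -0.3]
 [-0.   0.1]
 [-0.8  0.4]
 [ 0.6 -0.2]]
block in fix [17.11603102 11.50802954] -0.004508692226538158
```

move_arm:
  rows:
    - [9,-3,-20,-0.003,-1]
    - [9,-3,-60,-0.003,-1]
    - [9,-3,-100,-0.003,-1]
    - [9,-3,-120,-0.003,-1]
    - [9,-3,-126,-0.003,-1]
    - [9,-3,-126,-0.003,-1]

```text
t: 8.52
ee_pos: [511.6, 108.5, 17.1]
orientation: [1.331, 1.12, -1.349]
ft_force: [-0.1, 0.5, 0.7]
width: 87.8
```

Run:
```python
from h import *
o=ctrl.get_obs();print(o['ee_pos'],o['ft_force'],o['moment'],o['t'])
im=get_image('wrist');cv2.imwrite('pics/w6.png',im)
```

```text
[511.55524013 108.4502561   17.12274302] [-0.1240968   0.50640718  0.73958018] [-0.10766835  0.06087758 -0.0224206 ] 8.525
```

View pics/w6.png

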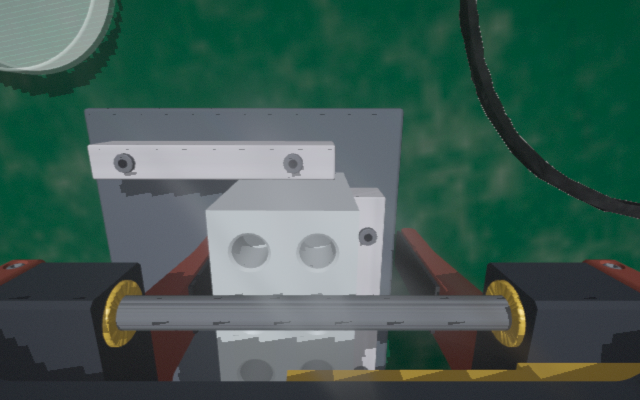

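move_arm:
  rows:
    - [4,-0.7,0,0,-1]
    - [6,-1.1,0,0,-1]
    - [7.5,-1.35,0,0,-1]
    - [8.5,-1.5,0,0,-1]
    - [8.5,-1.5,0,0,-1]

```text
t: 9.2
ee_pos: [520.2, 107.0, 17.8]
orientation: [1.331, 1.12, -1.348]
ft_force: [-2.1, 1.1, 0.7]
width: 87.7
```

move_arm:
  rows:
    - [1,-0.2,0,0,-1]
    - [2,-0.36,0,0,-1]
    - [2,-0.36,0,0,-1]

```text
t: 9.57
ee_pos: [522.0, 106.6, 17.7]
orientation: [1.331, 1.12, -1.349]
ft_force: [-2.8, 0.2, 1.9]
width: 87.9
```

move_arm:
  rows:
    - [1,-0.2,0,0,-1]
    - [2,-0.36,0,0,-1]
    - [2,-0.36,0,0,-1]

```text
t: 9.95
ee_pos: [522.7, 106.3, 17.6]
orientation: [1.33, 1.122, -1.351]
ft_force: [-7.1, 2.4, 5.1]
width: 87.7
```

move_arm:
  rows:
    - [1,-0.2,0,0,-1]
    - [1,-0.2,0,0,-1]
    - [-4,0.7,0,0,-1]
    - [-8,1.4,0,0,-1]
    - [-12,2,30,0,-1]
    - [-18,4,80,0,-1]
    - [-18,5,127,0,-1]
    - [-18,5,127,0,-1]
    - [-18,5,127,0,-1]

```text
t: 11.08
ee_pos: [504.5, 111.3, 144.3]
orientation: [1.33, 1.122, -1.351]
ft_force: [-0.1, -0.8, -0.6]
width: 87.8
```

Run:
```python
from h import *
o=ctrl.get_obs();print(o['ee_pos'],o['ft_force'],o['moment'],o['t'])
np.save('w7.npy',np.r_[o['ee_pos'],o['orientation']])
im=get_image('wrist');cv2.imwrite('pics/w7.png',im)
crop(im,185,105,405,300,3.6,'pics/w7c.png')
```

```text
[504.5318047  111.25857102 144.26941944] [-0.06052973 -0.78461269 -0.57387028] [-0.08405722  0.08738819  0.02168666] 11.075
```

View pics/w7c.png

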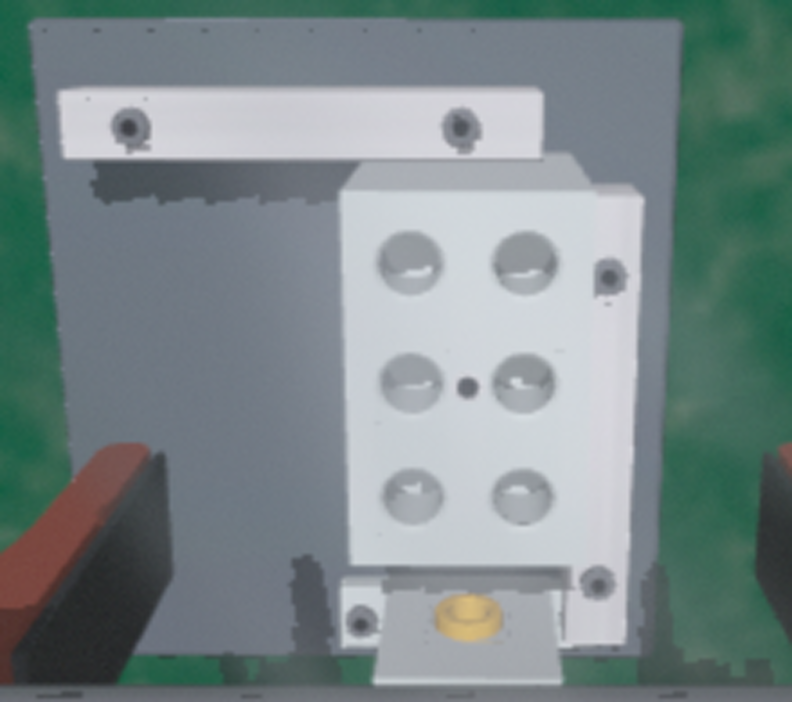

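Run:
```python
from h import *
v=np.load('w7.npy');C=cam('wrist',{'ee_pos':v[:3],'orientation':v[3:]})
fx=[((32,19),(-88,84,12)),((682,21),(72,84,12)),((76,655),(-88,-90,12)),((59,90),(-75,68,32)),((63,158),(-75,52,32)),((543,158),(37,52,32)),((543,91),(37,68,32)),((643,194),(61,44,32)),((625,643),(61,-74,32))]
bl=[((340,190),(-25,40,78)),((595,190),(25,40,78)),((574,566),(25,-40,78)),((351,565),(-25,-40,78))]
res=[]
for L in (fx,bl):
    A=[];B=[]
    for uv,p in L:
        uv=np.array(uv)/3.6+[185-.4,105-.4]
        A.append(p[:2]);B.append(ray(C,uv,p[2])[0][:2])
    th,t,r=rigid(A,B);print(th,t);print(r.round(1));res.append((th,t))
th,t=res[0];M=np.array([[np.cos(th),-np.sin(th)],[np.sin(th),np.cos(th)]])
bc=M.T@(res[1][1]-t);dth=res[1][0]-th
print('block in fix',bc,dth)
```

```text
-0.18512603975380854 [481.52718785 102.344541  ]
[[ 1.6 -1.4]
 [-1.2 -0.4]
 [-1.7  0.5]
 [ 0.7 -0.8]
 [ 0.4 -0.2]
 [ 0.2  0.7]
 [-0.4 -0. ]
 [-0.3  0.6]
 [ 0.6  1.1]]
-0.18767558159769346 [502.89986861 110.3739726 ]
[[ 0.3 -0.3]
 [-0.   0.3]
 [-1.4  0.5]
 [ 1.1 -0.4]]
block in fix [19.52950615 11.82631152] -0.0025495418438849227
```

move_arm:
  rows:
    - [-10,-27,0,-0.003,0.5]
    - [-19,-54,0,-0.003,1]
    - [-19,-54,-20,-0.003,1]
    - [-19,-54,-50,-0.003,1]
    - [-19,-54,-80,-0.003,1]
    - [-19,-54,-110,-0.003,1]
    - [-19,-54,-120,-0.003,1]
    - [-19,-54,-120,-0.003,1]

```text
t: 12.12
ee_pos: [484.1, 57.0, 22.6]
orientation: [1.329, 1.122, -1.357]
ft_force: [0.6, -0.6, 0.7]
width: 11.5
```

move_arm:
  rows:
    - [0.7,4,0,0,1]
    - [0.9,5,0,0,1]
    - [1.1,6,0,0,1]
    - [1.2,7,0,0,1]
    - [1.2,7,0,0,1]

```text
t: 12.75
ee_pos: [484.5, 61.7, 23.9]
orientation: [1.326, 1.121, -1.358]
ft_force: [-4.0, -22.3, 9.1]
width: 0.3
```

move_arm:
  rows:
    - [-0.7,-4,0,0,1]
    - [-0.7,-4,40,0,1]
    - [-0.7,-4,100,0,0]
    - [-0.7,-4,160,0,-1]
    - [0,-50,200,0,-1]
    - [0,-110,200,0,-1]
    - [0,-170,200,0,-1]
    - [0,-230,200,0,-1]
    - [0,-290,200,0,-1]
    - [0,-340,200,0,-1]
    - [0,-340,200,0,-1]
    - [0,-340,200,0,-1]

```text
t: 14.25
ee_pos: [484.4, -277.7, 224.2]
orientation: [1.327, 1.121, -1.358]
ft_force: [-0.1, 0.3, -0.2]
width: 87.4
```

Run:
```python
from h import *
o=ctrl.get_obs();print(o['ee_pos'],o['orientation'],o['ft_force'],o['t'],abs(o['qvel']).max(),o['qpos'].round(2))
np.save('w8.npy',np.r_[o['ee_pos'],o['orientation']])
im=get_image('wrist');cv2.imwrite('pics/w8.png',im)
```

```text
[ 484.35419002 -277.71110318  224.15282551] [ 1.32662729  1.12136743 -1.35801153] [-0.06286723  0.25752742 -0.18052207] 14.25 0.0232835041452801 [-0.53  0.33  1.77 -0.02  1.05 -0.34]
```

View pics/w8.png

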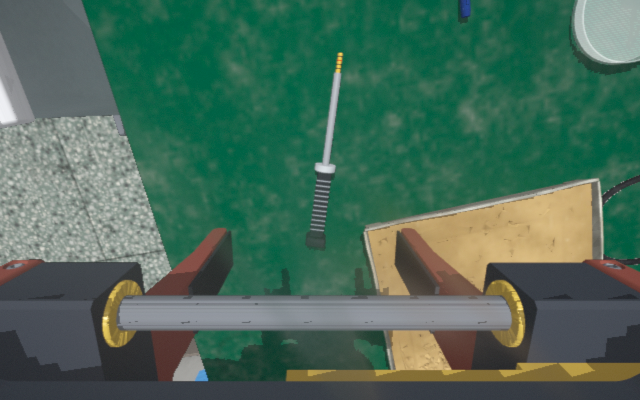

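Run:
```python
from h import *
im=cv2.imread('pics/w8.png')
crop(im,270,40,400,260,3.4,'pics/w8c.png')
v=np.load('w8.npy');m=R.from_rotvec(v[3:]).as_matrix();print(m.round(4))
```

```text
[[-0.016   0.9835 -0.1804]
 [-0.0089 -0.1806 -0.9835]
 [-0.9998 -0.0141  0.0116]]
```

View pics/w8c.png

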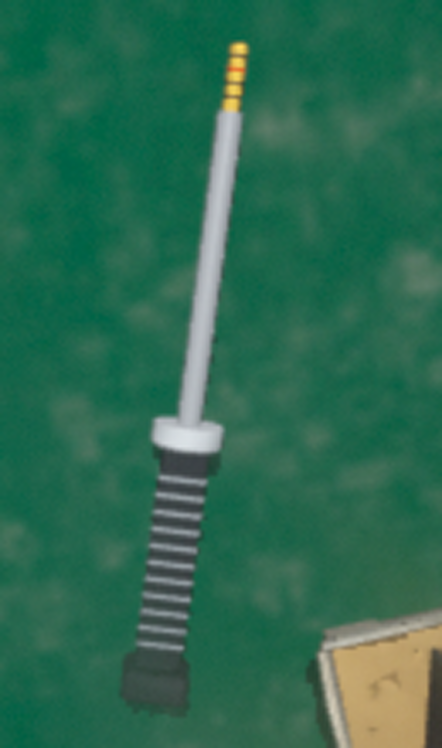

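Run:
```python
from h import *
v=np.load('w8.npy');C=cam('wrist',{'ee_pos':v[:3],'orientation':v[3:]})
g=lambda uv,z:ray(C,np.array(uv)/3.4+[270-.4,40-.4],z)[0]
tip=g((239,42),12);rod=g((190,422),12);g1=g((185,465),20);g2=g((161,650),20);b=g((155,657),24)
print(tip,rod,g1,g2,b)
d=tip-rod;print(np.linalg.norm(d),np.arctan2(-d[0],d[1]))
d2=g1-g2;print(np.arctan2(-d2[0],d2[1]),np.linalg.norm(d2))
d/=np.linalg.norm(d);print('orig from tip',tip-168*d,'from rod',rod-48*d)
```

```text
[ 531.09022142 -155.89158423   12.        ] [ 495.90836372 -270.29081362   12.        ] [ 491.83372465 -282.96507058   20.        ] [ 472.13966553 -346.86140061   20.        ] [ 469.90554176 -347.52300101   24.        ]
119.68686977543824 -0.2983559467236401
-0.29897994615209583 66.86252280592333
orig from tip [ 481.70675852 -316.46952042   12.        ] from rod [ 481.7988029  -316.17022396   12.        ]
```

move_arm:
  rows:
    - [-1,-15,-40,-0.06,0.18]
    - [-1.1,-33.8,-80,-0.117,0.18]
    - [-1.1,-33.8,-120,-0.117,0.18]
    - [-1.1,-33.8,-150,-0.117,0.18]
    - [-1.1,-33.8,-165,-0.117,0.18]
    - [-1.1,-33.8,-165,-0.117,0.18]

```text
t: 15.05
ee_pos: [483.3, -309.9, 58.8]
orientation: [1.409, 1.06, -1.441]
ft_force: [-0.1, 0.1, 0.3]
width: 36.2
```

Run:
```python
from h import *
o=ctrl.get_obs();print(o['ee_pos'],o['orientation'],o['width'],o['ft_force'],o['t'])
m=R.from_rotvec(o['orientation']).as_matrix();print(np.arctan2(m[1,1],m[0,1]),m[:,0])
im=get_image('wrist');cv2.imwrite('pics/w9.png',im)
im=get_image('scene');crop(im,320,180,520,330,4,'pics/s9.png')
```

```text
[ 483.31311035 -309.87789342   58.76570638] [ 1.40899104  1.06047984 -1.44142461] 36.18401580217602 [-0.14184001  0.10231283  0.2676831 ] 15.05
-0.2961935822813282 [-0.01820028 -0.00615147 -0.99981544]
```

View pics/w9.png

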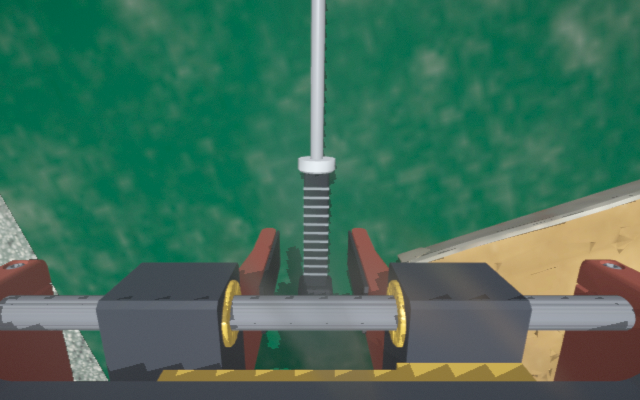

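View pics/s9.png

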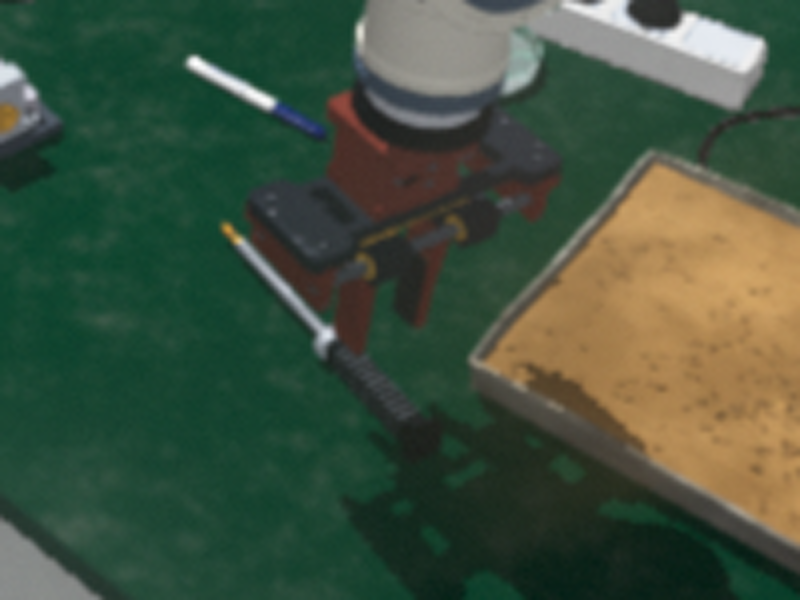

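move_arm:
  rows:
    - [0,-1.6,-25,0,0.18]
    - [0,-1.6,-45,0,0.18]
    - [0,-1.6,-54,0,0.18]
    - [0,-1.6,-54.5,0,0.18]
    - [0,-1.6,-54.5,0,1]
    - [0,-1.6,-54.5,0,1]
    - [0,-1.6,-54.5,0,1]
    - [0,-1.6,-54.5,0,1]

```text
t: 16.15
ee_pos: [484.4, -312.7, 6.2]
orientation: [1.41, 1.056, -1.44]
ft_force: [-0.5, 0.8, 4.1]
width: 15.3
```

move_arm:
  rows:
    - [0,0,30,0,1]
    - [0,0,70,0,1]
    - [0,0,110,0.0,1]
    - [-10,30,125,0.03,1]
    - [-20,60,125,0.06,1]
    - [-28,95,125,0.09,1]
    - [-35.5,126,125,0.117,1]
    - [-35.5,126,125,0.117,1]
    - [-35.5,126,125,0.117,1]

```text
t: 17.27
ee_pos: [449.5, -187.2, 131.4]
orientation: [1.326, 1.119, -1.355]
ft_force: [-0.5, -0.1, -2.0]
width: 15.6
```

Run:
```python
from h import *
o=ctrl.get_obs();print(o['ee_pos'],o['orientation'],o['width'],o['ft_force'],o['t'],abs(o['qvel']).max())
m=R.from_rotvec(o['orientation']).as_matrix();print(np.arctan2(m[1,1],m[0,1]),m[:,0])
np.save('wa.npy',np.r_[o['ee_pos'],o['orientation']])
im=get_image('wrist');cv2.imwrite('pics/wa.png',im)
im=get_image('scene');cv2.imwrite('pics/sa0.png',im);crop(im,270,170,450,300,4.4,'pics/sa.png')
im=get_image('top');cv2.imwrite('pics/ta0.png',im);crop(im,270,140,450,270,4.4,'pics/ta.png')
```

```text
[ 449.4684206  -187.15490591  131.37073103] [ 1.32559585  1.11939691 -1.35507029] 15.581928027312372 [-0.53648916 -0.08911583 -1.98445905] 17.275 0.012373385189659455
-0.17965258027008005 [-0.01330878 -0.01039765 -0.99985737]
```

View pics/wa.png

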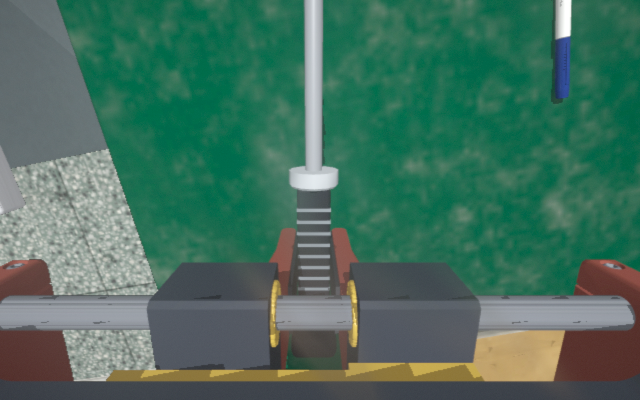

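View pics/sa.png

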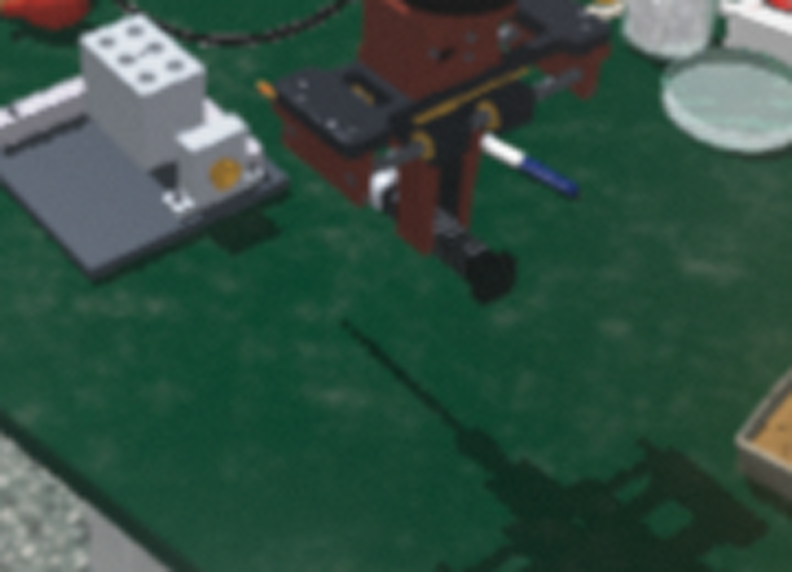

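View pics/ta.png

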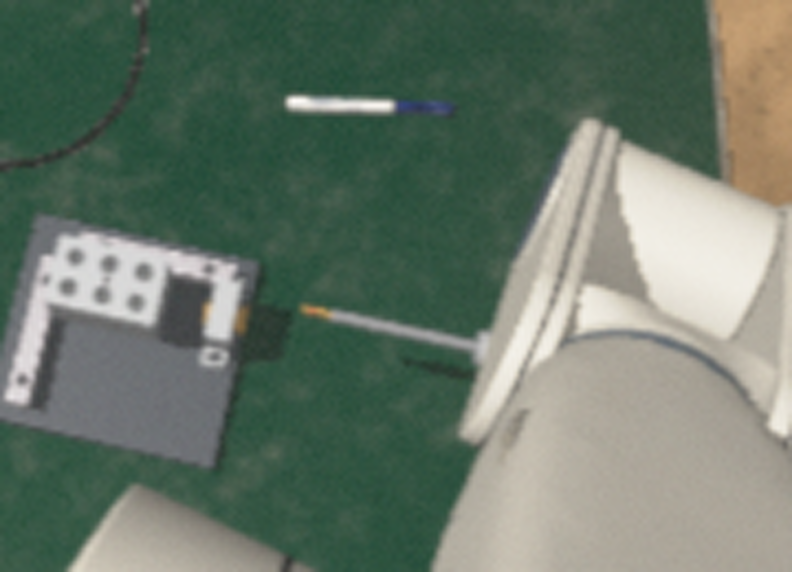

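Run:
```python
from h import *
T=cam('top');S=cam('scene')
def tri(ut,us):
    A=[];b=[]
    for C,u in((T,ut),(S,us)):
        p0=ray(C,u,0)[0];o=C[1][:3,3];d=(p0-o)/np.linalg.norm(p0-o);P=np.eye(3)-np.outer(d,d);A.append(P);b.append(P@o)
    return np.linalg.lstsq(np.vstack(A),np.hstack(b),rcond=None)
x=tri((270+302/4.4-.4,140+309/4.4-.4),(270+261/4.4-.4,170+85/4.4-.4));print('tip',x[0],x[1])
print('pred px',proj(T,[478.7,-26,137.2]),proj(S,[478.7,-26,137.2]))
m=[484.9,10.2,38];print('mouth pred crop top',(proj(T,m)-[270,140]+.4)*4.4,'scene',(proj(S,m)-[270,170]+.4)*4.4)
# calib check: block top corner (fix 45-50..)
th,t=-.181,np.array([481.45,102.35]);M=np.array([[np.cos(th),-np.sin(th)],[np.sin(th),np.cos(th)]])
for q in [(-2,-82,64),(-2,-64,64),(42,-82,64),(42,-64,64),(-88,-90,12),(72,-90,12),(-88,84,12),(-5,-28,78),(-5,52,78)]:
    P=np.r_[t+M@q[:2],q[2]];print(q,((proj(T,P)-[270,140]+.4)*4.4).round(),((proj(S,P)-[270,170]+.4)*4.4).round())
```

```text
tip [478.67309746 -26.68138781 134.61272314] [0.04020172]
pred px [[338.02125072 209.6808559 ]] [[328.79505664 188.02864813]]
mouth pred crop top [[244.88575985 323.32947347]] scene [[227.2953551  174.64668022]]
(-2, -82, 64) [[228. 344.]] [[192. 150.]]
(-2, -64, 64) [[203. 338.]] [[177. 136.]]
(42, -82, 64) [[241. 285.]] [[247. 126.]]
(42, -64, 64) [[217. 280.]] [[232. 112.]]
(-88, -90, 12) [[212. 471.]] [[ 90. 269.]]
(72, -90, 12) [[259. 263.]] [[290. 175.]]
(-88, 84, 12) [[-18. 418.]] [[-40. 132.]]
(-5, -28, 78) [[152. 328.]] [[142.  93.]]
(-5, 52, 78) [[ 43. 303.]] [[79. 37.]]
```

move_arm:
  rows:
    - [-0.5,0,-30,0,1]
    - [-0.5,0,-60,0,1]
    - [-0.5,0,-85,0,1]
    - [-0.5,0,-96.5,0,1]
    - [1.4,10,-96.5,0,1]
    - [4.0,24.6,-96.5,0,1]
    - [4.0,24.6,-96.5,0,1]
    - [4.0,24.6,-96.5,0,1]

```text
t: 18.42
ee_pos: [453.9, -162.8, 35.4]
orientation: [1.326, 1.118, -1.355]
ft_force: [-0.0, -0.6, -1.5]
width: 15.7
```

Run:
```python
from h import *
o=ctrl.get_obs();print(o['ee_pos'],o['orientation'],o['width'],o['ft_force'],o['t'],abs(o['qvel']).max())
m=R.from_rotvec(o['orientation']).as_matrix();print(np.arctan2(m[1,1],m[0,1]),m[:,0])
im=get_image('scene');crop(im,290,180,390,255,8,'pics/sb.png')
im=get_image('top');crop(im,290,180,390,255,8,'pics/tb.png')
```

```text
[ 453.88908988 -162.77982448   35.3600734 ] [ 1.32593584  1.11849133 -1.35458704] 15.71038818713626 [-0.0258998  -0.63062577 -1.5498779 ] 18.425 0.010433758638831676
-0.17978004209702456 [-0.01243867 -0.01070716 -0.99986531]
```

View pics/sb.png

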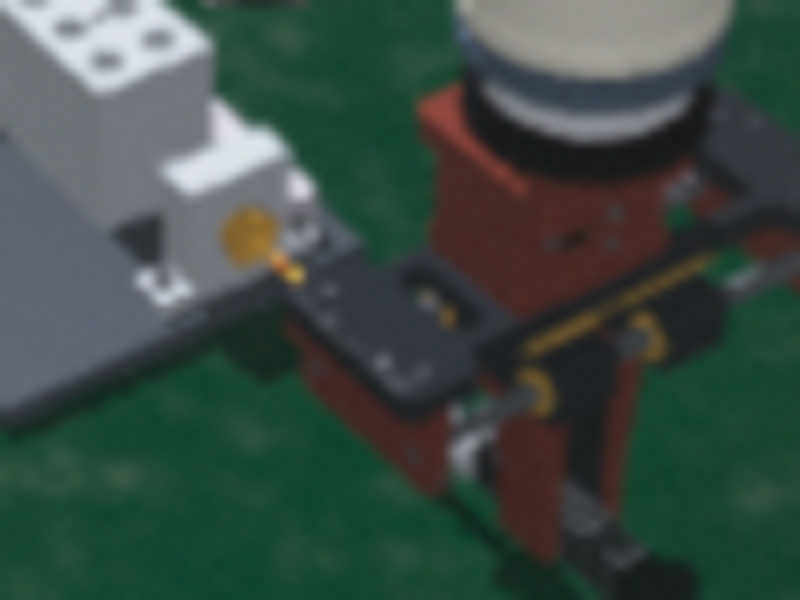

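View pics/tb.png

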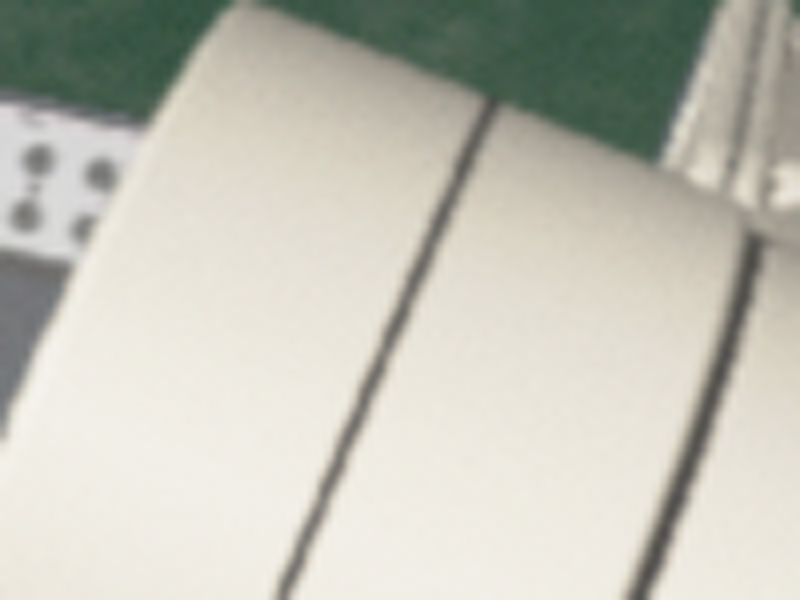

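Run:
```python
from h import *
S=cam('scene')
f=lambda P:((proj(S,P)-[290,180]+.4)*8).round(1)
print('tip',f([483.1,-2.3,38.6]),'mouth',f([484.9,10.2,38]),'tip if +3z',f([483.1,-2.3,41.6]))
th,t=-.181,np.array([481.45,102.35]);M=np.array([[np.cos(th),-np.sin(th)],[np.sin(th),np.cos(th)]])
for q in [(-2,-82,64),(-2,-64,64),(42,-82,64),(-5,-28,78),(20,-90,50),(20,-90,26),(8,-90,38),(32,-90,38)]:
    print(q,f(np.r_[t+M@q[:2],q[2]]))
e=np.array([483.1,-2.3])-t;print(M.T@e)
```

```text
tip [[274.4 254. ]] mouth [[253.3 237.5]] tip if +3z [[274.3 247.6]]
(-2, -82, 64) [[189.  192.8]]
(-2, -64, 64) [[161.  167.2]]
(42, -82, 64) [[289.7 148.2]]
(-5, -28, 78) [[98.3 90. ]]
(20, -90, 50) [[252.9 211.9]]
(20, -90, 26) [[253.6 262.8]]
(8, -90, 38) [[226.  249.9]]
(32, -90, 38) [[280.3 225.2]]
[  20.4614406  -102.64343354]
```

move_arm:
  rows:
    - [0.5,5,-0.5,0,1]
    - [1.4,10,-0.5,0,1]
    - [2.3,15,-0.6,0,1]
    - [3.2,20,-0.7,0,1]
    - [4.1,25,-0.8,0,1]
    - [5.0,29.5,-0.9,0,1]
    - [5.0,29.5,-0.9,0,1]

```text
t: 19.4
ee_pos: [458.7, -133.2, 34.2]
orientation: [1.326, 1.119, -1.355]
ft_force: [-0.5, -0.4, -1.3]
width: 15.7
```

Run:
```python
from h import *
o=ctrl.get_obs();print(o['ee_pos'],o['width'],o['ft_force'],o['moment'],o['t'])
im=get_image('scene');crop(im,270,170,370,245,8,'pics/sc.png')
o=ctrl.get_obs()
im=get_image('wrist');cv2.imwrite('pics/wc.png',im)
```

```text
[ 458.6951819  -133.21944355   34.20315119] 15.668807708939747 [-0.54586797 -0.37431123 -1.34500236] [-0.0901365   0.08043226  0.00877405] 19.4
```

View pics/sc.png

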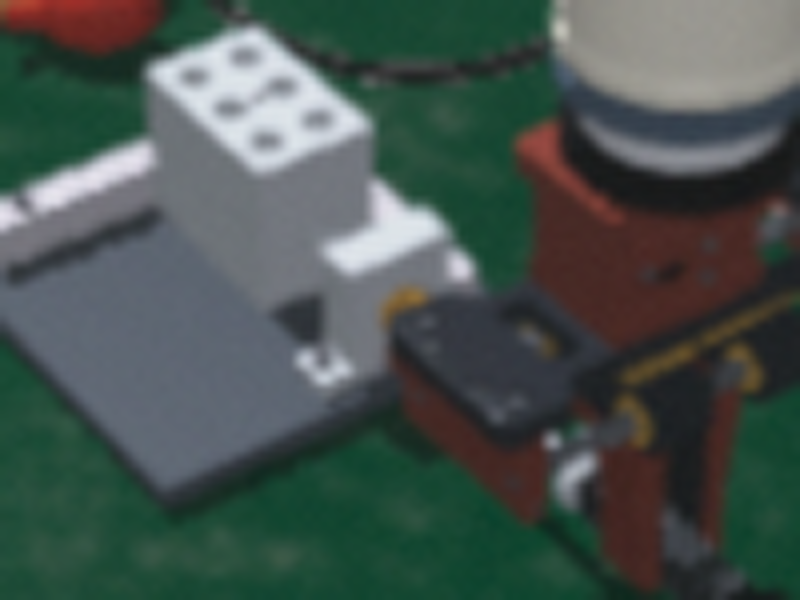

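View pics/wc.png

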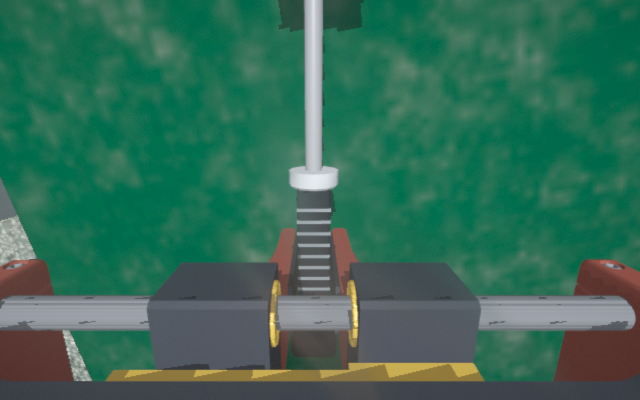

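move_arm:
  rows:
    - [1,5.9,-0.1,0,1]
    - [2.2,12,-0.2,0,1]
    - [3.3,18,-0.3,0,1]
    - [4.4,24,-0.4,0,1]
    - [5.5,30,-0.5,0,1]
    - [6.6,36,-0.6,0,1]
    - [7.7,42,-0.7,0,1]
    - [7.7,42,-0.7,0,1]

```text
t: 20.5
ee_pos: [466.5, -91.1, 33.5]
orientation: [1.326, 1.119, -1.355]
ft_force: [0.6, -0.2, -1.5]
width: 15.8
```

Run:
```python
from h import *
o=ctrl.get_obs();np.save('wd.npy',np.r_[o['ee_pos'],o['orientation']])
im=get_image('wrist');crop(im,200,0,430,200,3.4,'pics/wd.png')
```

```text
(no output)
```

View pics/wd.png

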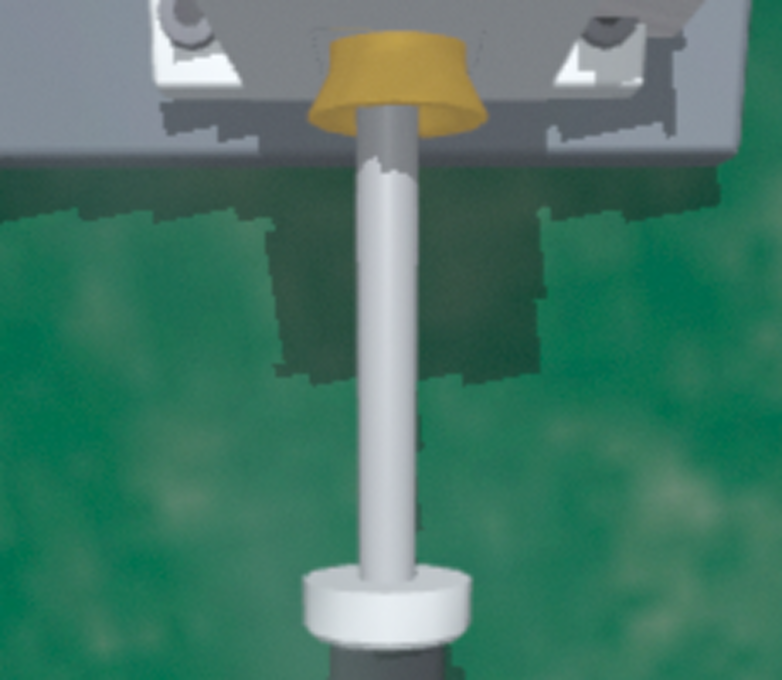

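move_arm:
  rows:
    - [1.3,-0.2,0,0,1]
    - [2.2,4.7,-0.1,0,1]
    - [3.1,9.7,-0.2,0,1]
    - [4.0,14.7,-0.2,0,1]
    - [4.9,19.7,-0.3,0,1]
    - [5.8,24.7,-0.4,0,1]
    - [6.7,29.3,-0.5,0,1]
    - [6.7,29.3,-0.5,0,1]

```text
t: 21.55
ee_pos: [473.3, -61.7, 33.1]
orientation: [1.326, 1.119, -1.354]
ft_force: [-0.1, -0.4, -2.4]
width: 15.5
```

Run:
```python
from h import *
o=ctrl.get_obs();np.save('we.npy',np.r_[o['ee_pos'],o['orientation']]);print(o['ft_force'],o['moment'])
im=get_image('wrist');crop(im,200,0,430,200,3.4,'pics/we.png')
im=get_image('scene');crop(im,270,170,370,245,8,'pics/se.png')
```

```text
[-0.12935147 -0.38463775 -2.36793377] [-0.08745317  0.07337776 -0.02006405]
```

View pics/we.png

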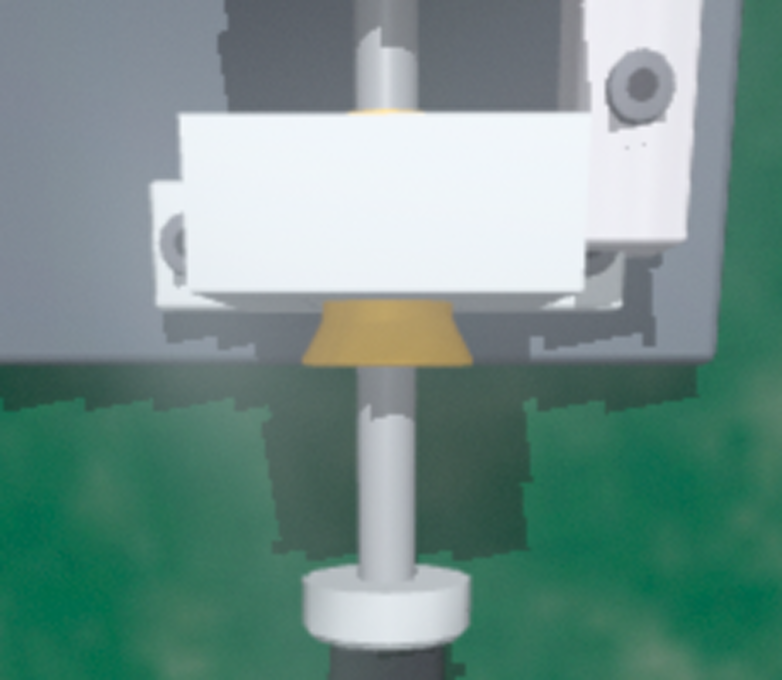

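View pics/se.png

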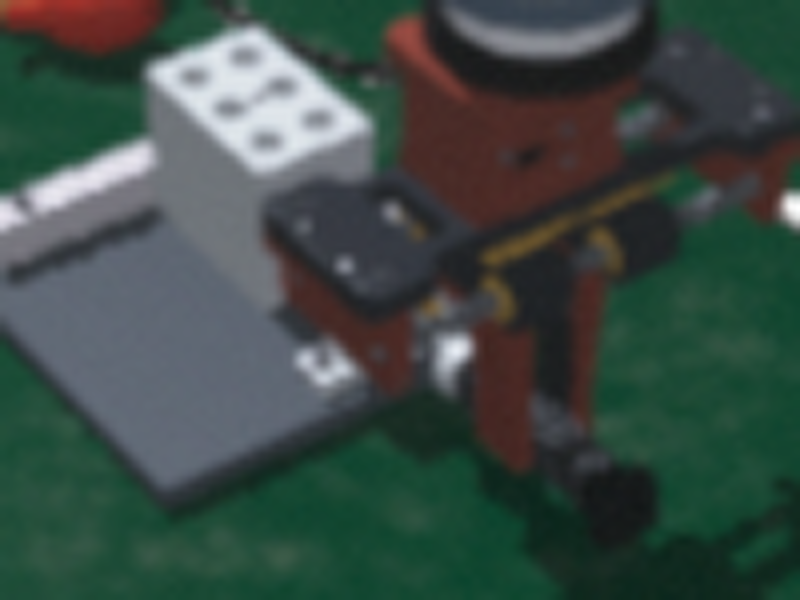

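move_arm:
  rows:
    - [0.9,5,-0.1,0,1]
    - [1.8,10,-0.2,0,1]
    - [2.7,15,-0.3,0,1]
    - [3.6,19.7,-0.3,0,1]
    - [4.3,23.6,-0.3,0,1]
    - [4.3,23.6,-0.3,0,1]

```text
t: 22.4
ee_pos: [477.6, -38.1, 32.7]
orientation: [1.326, 1.119, -1.354]
ft_force: [-0.5, 0.0, -0.5]
width: 15.8
```

Run:
```python
from h import *
o=ctrl.get_obs();np.save('wf.npy',np.r_[o['ee_pos'],o['orientation']]);print(o['ft_force'],o['moment'])
im=get_image('wrist');crop(im,200,0,430,200,3.4,'pics/wf.png')
```

```text
[-0.47618746  0.01132696 -0.52552371] [-0.03081782  0.07895871  0.01446348]
```

View pics/wf.png

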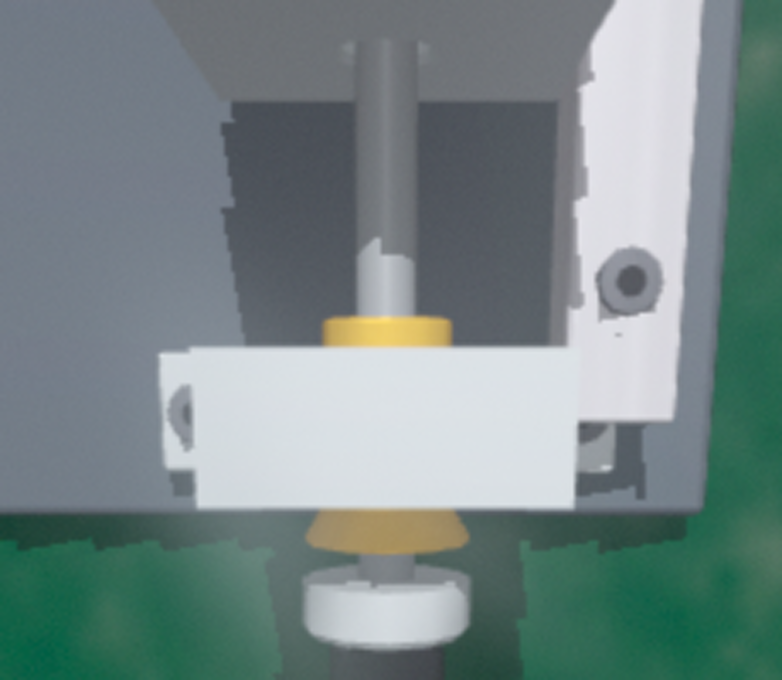

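move_arm:
  rows:
    - [0.2,1,0,0,1]
    - [0.35,2,0,0,1]
    - [0.55,3,0,0,1]
    - [0.55,3,0,0,1]

```text
t: 22.95
ee_pos: [478.1, -35.2, 32.7]
orientation: [1.326, 1.119, -1.354]
ft_force: [-0.8, -1.9, -1.1]
width: 15.6
```

move_arm:
  rows:
    - [0.2,1,0,0,1]
    - [0.35,2,0,0,1]
    - [0.55,3,0,0,1]
    - [0.55,3,0,0,1]

```text
t: 23.45
ee_pos: [478.5, -33.0, 32.7]
orientation: [1.324, 1.119, -1.355]
ft_force: [-0.9, -9.0, -1.6]
width: 15.8
```

Run:
```python
from h import *
o=ctrl.get_obs();print(o['ft_force'],o['moment'])
im=get_image('wrist');crop(im,200,0,430,200,3.4,'pics/wg.png')
```

```text
[-0.9442402  -8.98390541 -1.60031831] [-1.58252437  0.27555637 -0.05793063]
```

View pics/wg.png

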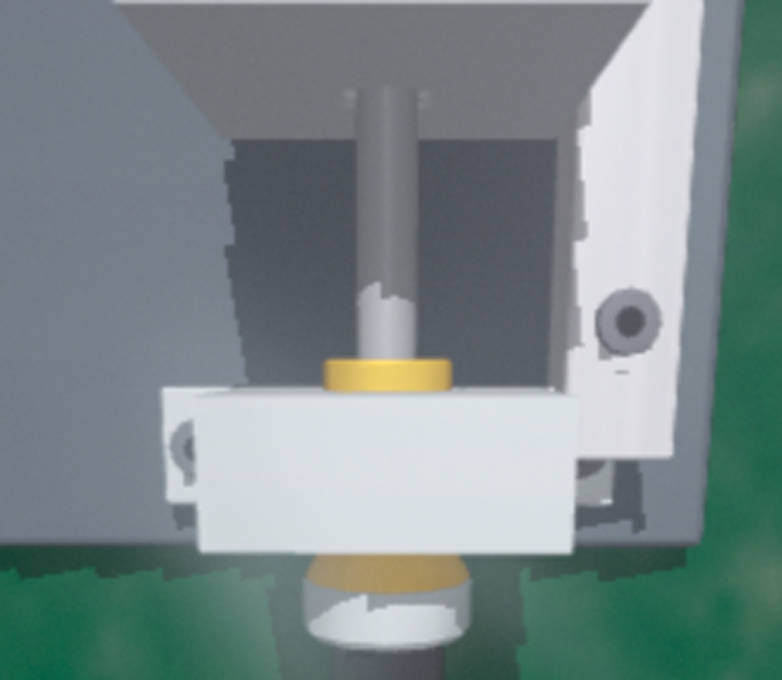

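move_arm:
  rows:
    - [0.2,1.5,0,0,1]
    - [0.2,1.5,0,0,1]
    - [0.2,1.5,0,0,1]

```text
t: 23.88
ee_pos: [478.5, -32.9, 32.7]
orientation: [1.322, 1.118, -1.355]
ft_force: [-2.2, -13.9, -1.3]
width: 15.5
```

move_arm:
  rows:
    - [-0.5,-3,0,0,1]
    - [-1.4,-8,0.1,0,1]
    - [-2.5,-14,0.2,0,1]
    - [-3.6,-20,0.3,0,1]
    - [-4.7,-26,0.4,0,1]
    - [-5.8,-32,0.5,0,1]
    - [-6.9,-38,0.6,0,1]
    - [-8,-44,0.7,0,1]
    - [-9.1,-50,0.8,0,1]
    - [-10.2,-56,0.9,0,1]
    - [-10.2,-56,0.9,0,1]

```text
t: 25.25
ee_pos: [468.2, -89.3, 33.6]
orientation: [1.323, 1.118, -1.356]
ft_force: [0.0, -0.3, -1.6]
width: 15.7
```

move_arm:
  rows:
    - [-1.1,-6,0.1,0,1]
    - [-2.2,-12,0.2,0,1]
    - [-3.3,-18,0.3,0,1]
    - [-4.4,-24,0.4,0,1]
    - [-5.5,-30,0.5,0,1]
    - [-6.6,-36,0.6,0,1]
    - [-7.7,-42,0.7,0,1]
    - [-8.8,-48,0.8,0,1]
    - [-10,-55,0.9,0,1]
    - [-12,-66,1,0,1]
    - [-15.4,-84,1.2,0,1]
    - [-15.4,-84,1.2,0,1]

```text
t: 26.75
ee_pos: [452.7, -174.7, 34.9]
orientation: [1.324, 1.116, -1.357]
ft_force: [0.2, -0.1, -1.2]
width: 16.1
```

Run:
```python
from h import *
o=ctrl.get_obs();print(o['ft_force'],o['ee_pos'])
im=get_image('scene');crop(im,270,170,390,260,6.6,'pics/sh.png')
```

```text
[ 0.23204121 -0.10939357 -1.18160814] [ 452.6932838  -174.71827319   34.91355104]
```

View pics/sh.png

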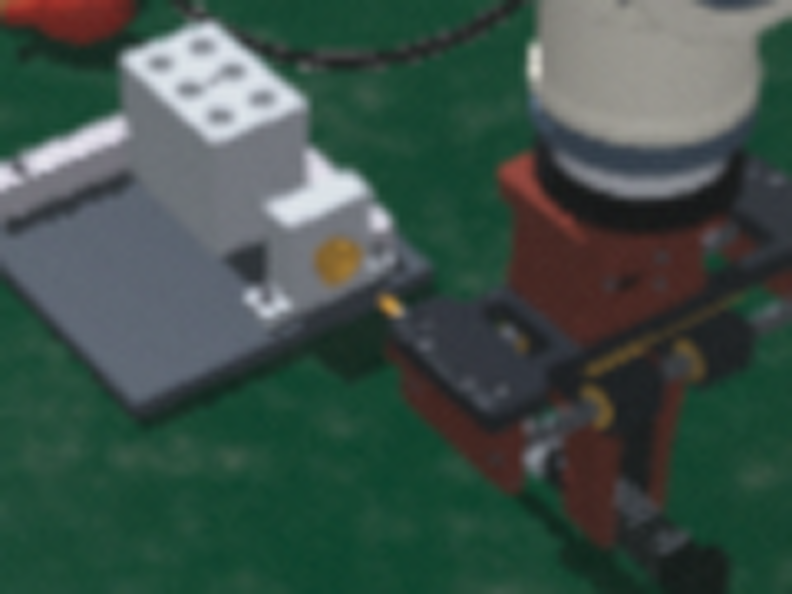

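move_arm:
  rows:
    - [0,-5,25,0,1]
    - [0,-10,60,0,1]
    - [0,-15,95,0,1]
    - [0,-20,130,0,1]
    - [0,-20,155,0,1]
    - [0,-20,165,0,1]
    - [0,-20,165,0,1]
    - [0,-20,165,0,1]
    - [0,-20,165,0,1]

```text
t: 27.92
ee_pos: [452.0, -193.8, 198.8]
orientation: [1.324, 1.119, -1.358]
ft_force: [0.1, 0.6, -0.5]
width: 15.7
```

Run:
```python
from h import *
o=ctrl.get_obs();print(o['ft_force'],o['ee_pos'],o['t'],abs(o['qvel']).max(),o['width'])
im=get_image('scene');crop(im,270,130,450,265,4.4,'pics/si.png')
im=get_image('top');cv2.imwrite('pics/ti0.png',im);crop(im,270,150,390,240,6.6,'pics/ti.png')
```

```text
[ 0.05704508  0.55801453 -0.48158517] [ 452.03062399 -193.79925415  198.77582624] 27.925 0.003708970715975807 15.682739123578562
```

View pics/si.png

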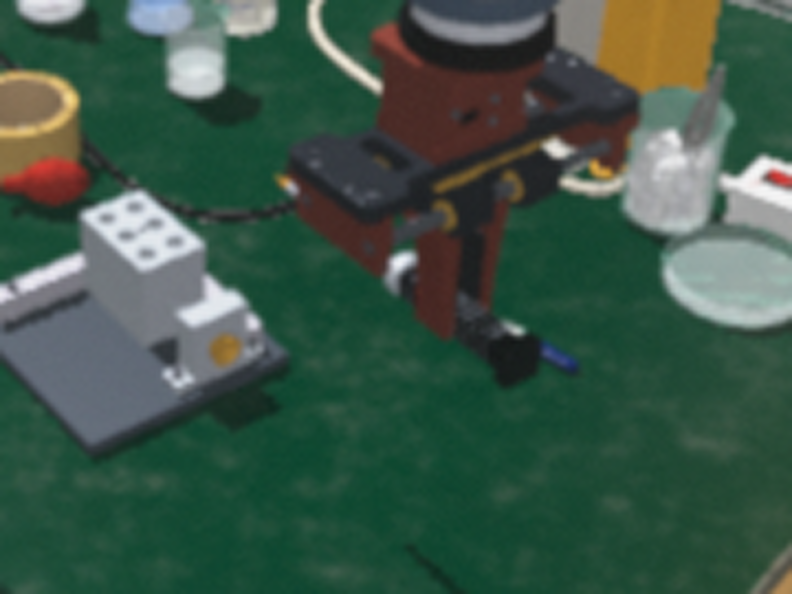

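View pics/ti.png

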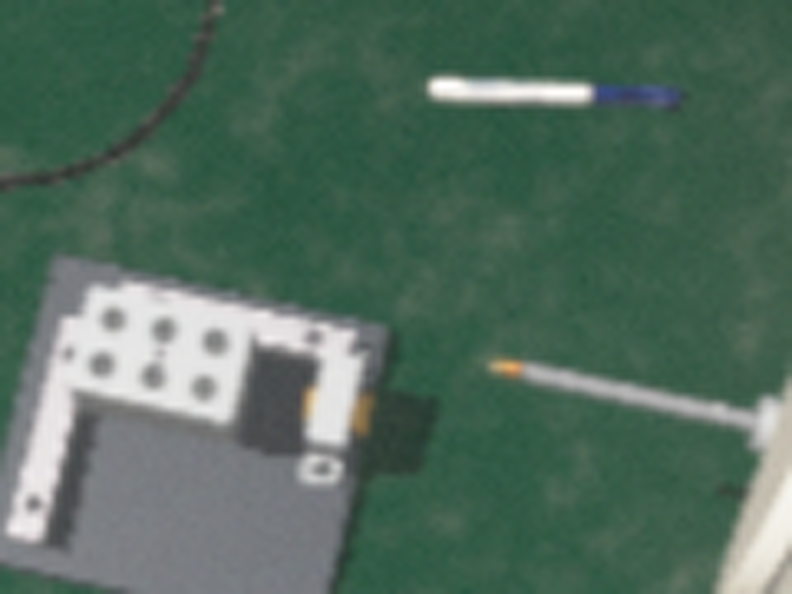

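Run:
```python
from h import *
from scipy.ndimage import map_coordinates
for fn,a,b in [('pics/ta0.png',(270+302/4.4-.4,140+309/4.4-.4),(270+478/4.4-.4,140+347/4.4-.4)),('pics/ti0.png',(270+488/6.6-.4,150+366/6.6-.4),(270+755/6.6-.4,150+421/6.6-.4))]:
    im=cv2.imread(fn).astype(float);a=np.array(a);b=np.array(b);u=(b-a)/np.linalg.norm(b-a)
    s=np.arange(-5,48,.5);P=a+s[:,None]*u
    pr=np.array([map_coordinates(im[...,k],[P[:,1],P[:,0]],order=1) for k in range(3)]).T
    print(fn);
    for i in range(0,len(s)):
        if s[i]<16 or s[i]>28: print(s[i],(pr[i]).round().astype(int),end=' ; ')
    print()
```

```text
pics/ta0.png
-5.0 [63 80 46] ; -4.5 [63 80 47] ; -4.0 [64 81 47] ; -3.5 [64 80 47] ; -3.0 [63 79 46] ; -2.5 [62 78 44] ; -2.0 [62 80 47] ; -1.5 [63 82 52] ; -1.0 [66 90 68] ; -0.5 [ 71 101  92] ; 0.0 [ 76 112 116] ; 0.5 [ 81 124 139] ; 1.0 [ 85 130 158] ; 1.5 [ 85 126 165] ; 2.0 [ 84 123 167] ; 2.5 [ 82 120 161] ; 3.0 [ 81 119 156] ; 3.5 [ 83 124 153] ; 4.0 [ 85 128 152] ; 4.5 [ 85 130 153] ; 5.0 [ 88 134 158] ; 5.5 [ 98 142 166] ; 6.0 [108 148 169] ; 6.5 [122 151 167] ; 7.0 [135 153 165] ; 7.5 [143 152 158] ; 8.0 [150 152 154] ; 8.5 [150 151 151] ; 9.0 [151 150 150] ; 9.5 [152 152 152] ; 10.0 [155 155 154] ; 10.5 [157 156 155] ; 11.0 [156 155 154] ; 11.5 [153 153 151] ; 12.0 [152 153 151] ; 12.5 [150 152 150] ; 13.0 [150 151 150] ; 13.5 [150 151 150] ; 14.0 [150 151 151] ; 14.5 [151 152 151] ; 15.0 [154 154 153] ; 15.5 [153 154 153] ; 28.5 [152 154 152] ; 29.0 [157 157 156] ; 29.5 [159 158 158] ; 30.0 [156 156 155] ; 30.5 [154 155 154] ; 31.0 [153 154 153] ; 31.5 [153 155 154] ; 32.0 [152 153 152] ; 32.5 [151 151 152] ; 33.0 [152 152 153] ; 33.5 [154 155 155] ; 34.0 [157 157 157] ; 
[... 1543 characters left out ...]
 172] ; 31.5 [171 172 171] ; 32.0 [169 170 170] ; 32.5 [168 168 169] ; 33.0 [169 168 168] ; 33.5 [170 170 170] ; 34.0 [173 173 173] ; 34.5 [178 178 178] ; 35.0 [179 181 180] ; 35.5 [178 180 179] ; 36.0 [177 178 178] ; 36.5 [174 174 174] ; 37.0 [170 170 169] ; 37.5 [169 169 168] ; 38.0 [170 170 170] ; 38.5 [172 173 172] ; 39.0 [176 176 176] ; 39.5 [179 179 179] ; 40.0 [178 178 177] ; 40.5 [177 177 178] ; 41.0 [178 179 179] ; 41.5 [185 185 186] ; 42.0 [199 199 200] ; 42.5 [210 210 211] ; 43.0 [216 217 217] ; 43.5 [217 219 220] ; 44.0 [208 213 215] ; 44.5 [198 206 210] ; 45.0 [186 197 201] ; 45.5 [177 190 195] ; 46.0 [177 190 196] ; 46.5 [176 190 196] ; 47.0 [177 191 196] ; 47.5 [178 192 197] ;
```

Run:
```python
from h import *
for nm,v in (('wf',np.load('wf.npy')),('wg',np.array([478.5,-33.0,32.7,1.324,1.119,-1.355]))):
    C=cam('wrist',{'ee_pos':v[:3],'orientation':v[3:]})
    th,t=-.181,np.array([481.45,102.35]);M=np.array([[np.cos(th),-np.sin(th)],[np.sin(th),np.cos(th)]])
    print(nm)
    for q in [(-5,-28,12),(45,-28,12),(20,-28,12),(-5,-28,78),(45,-28,78),(-2,-64,64),(42,-64,64),(-2,-82,64),(42,-82,64),(-88,-90,12),(72,-90,12),(20,-90,50),(20,-60,38+9.5),(61,-74,32),(14,-28,38),(26,-28,38)]:
        print(q,((proj(C,np.r_[t+M@q[:2],q[2]])-[200,0]+.4)*3.4).round(0)[0])
```

```text
wf
(-5, -28, 12) [219.  96.]
(45, -28, 12) [556.  96.]
(20, -28, 12) [387.  96.]
(-5, -28, 78) [106. -72.]
(45, -28, 78) [656. -73.]
(-2, -64, 64) [186. 344.]
(42, -64, 64) [579. 344.]
(-2, -82, 64) [193. 505.]
(42, -82, 64) [571. 506.]
(-88, -90, 12) [-271.  513.]
(72, -90, 12) [705. 516.]
(20, -90, 50) [383. 554.]
(20, -60, 47.5) [384. 313.]
(61, -74, 32) [674. 422.]
(14, -28, 38) [337.  48.]
(26, -28, 38) [433.  48.]
wg
(-5, -28, 12) [221. 134.]
(45, -28, 12) [555. 134.]
(20, -28, 12) [388. 134.]
(-5, -28, 78) [110.  -7.]
(45, -28, 78) [653.  -8.]
(-2, -64, 64) [188. 392.]
(42, -64, 64) [577. 393.]
(-2, -82, 64) [195. 550.]
(42, -82, 64) [570. 551.]
(-88, -90, 12) [-266.  544.]
(72, -90, 12) [703. 548.]
(20, -90, 50) [384. 593.]
(20, -60, 47.5) [384. 356.]
(61, -74, 32) [672. 459.]
(14, -28, 38) [338.  94.]
(26, -28, 38) [433.  94.]
```

Run:
```python
import cv2
im=cv2.imread('pics/ti0.png')
for i,(x0,y0,x1,y1) in enumerate([(335,200,365,222)]):
    cv2.imwrite('pics/tip_now.png',cv2.resize(im[y0:y1,x0:x1],None,fx=24,fy=24,interpolation=cv2.INTER_NEAREST))
im=cv2.imread('pics/ta0.png')
cv2.imwrite('pics/tip_before.png',cv2.resize(im[200:222,332:362],None,fx=24,fy=24,interpolation=cv2.INTER_NEAREST))
```

```text
(no output)
```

View pics/tip_now.png

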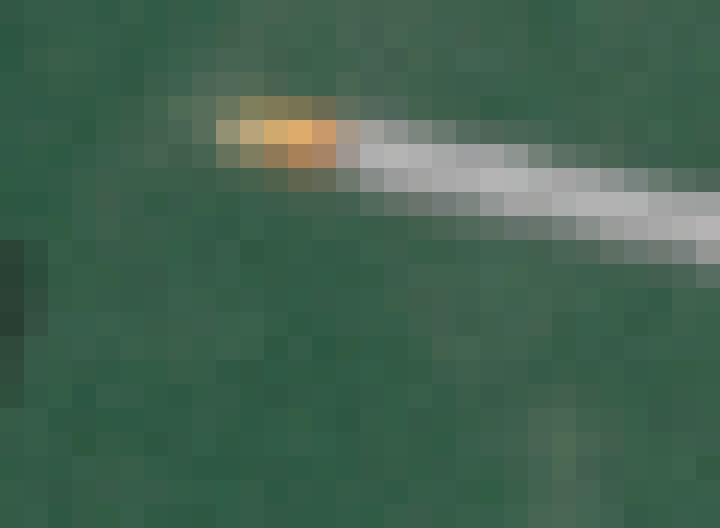

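View pics/tip_before.png

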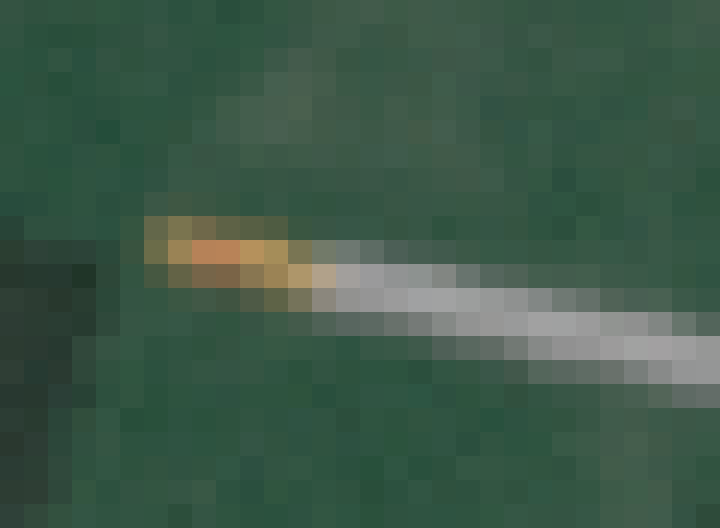

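move_arm:
  rows:
    - [0,-10,40,0,1]
    - [0,-20,80,0,1]
    - [0,-30,120,0,1]
    - [0,-40,150,0,1]
    - [0,-40,160,0,1]
    - [0,-40,160,0,1]
    - [0,-40,160,0,1]

```text
t: 28.9
ee_pos: [451.6, -233.3, 357.4]
orientation: [1.323, 1.121, -1.359]
ft_force: [-0.2, 0.1, -1.9]
width: 16.0
```

Run:
```python
from h import *
o=ctrl.get_obs();print(o['ft_force'],o['ee_pos'],o['t'],abs(o['qvel']).max(),o['width'])
im=get_image('top');cv2.imwrite('pics/tj0.png',im)
p=proj(cam('top'),o['ee_pos']+[29.2,150,3])[0];print(p)
x,y=p.astype(int);crop(im,x-15,y-20,x+65,y+35,10,'pics/tj.png')
s=get_image('scene');crop(s,260,80,440,210,4.4,'pics/sj.png');cv2.imwrite('pics/sj0.png',s)
```

```text
[-0.22750882  0.07635927 -1.86786865] [ 451.6301475  -233.26352621  357.4283194 ] 28.9 0.0042772112298365365 16.00337844252063
[367.33598072 192.02419686]
```

View pics/tj.png

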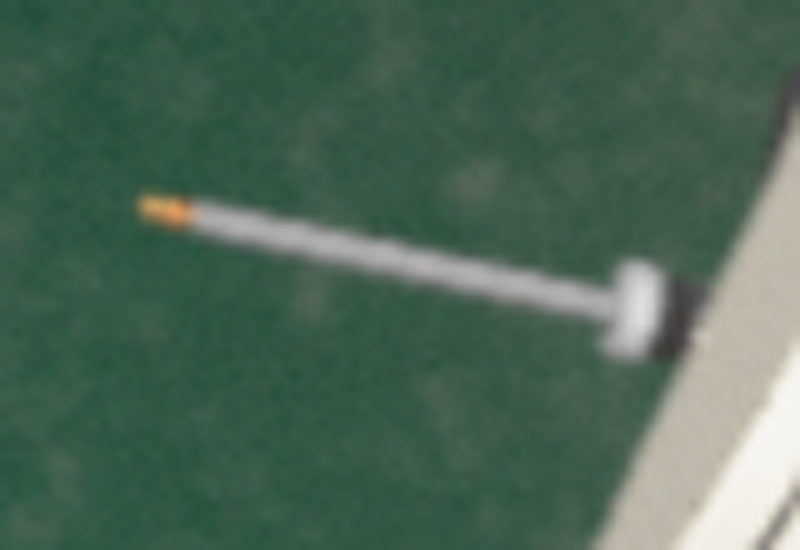

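View pics/sj.png

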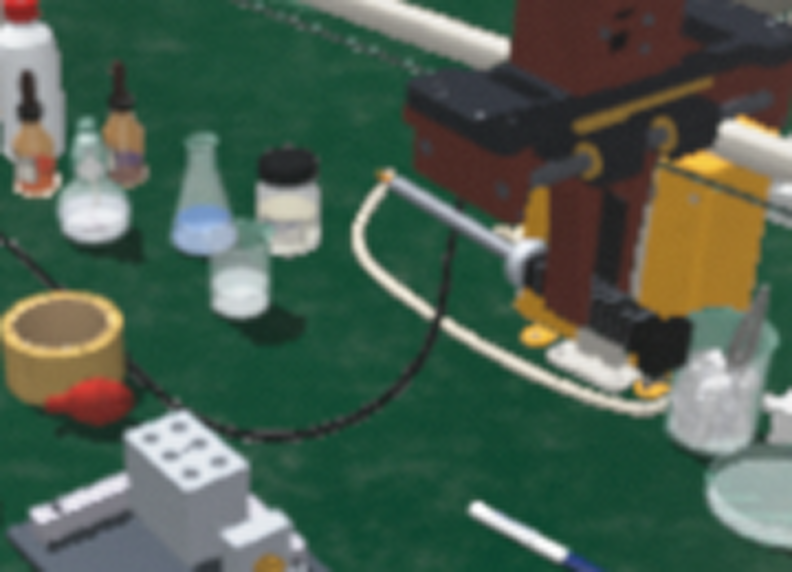

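Run:
```python
from h import *
im=cv2.imread('pics/tj0.png');crop(im,270,190,350,250,8,'pics/blk.png')
T=cam('top');th,t=-.181,np.array([481.45,102.35]);M=np.array([[np.cos(th),-np.sin(th)],[np.sin(th),np.cos(th)]])
for q in [(-5,-28,78),(45,-28,78),(-5,52,78),(45,52,78)]: print(((proj(T,np.r_[t+M@q[:2],q[2]])-[270,190]+.4)*8).round())
```

```text
[[277. 196.]]
[[307.  74.]]
[[ 78. 151.]]
[[109.  29.]]
```

View pics/blk.png

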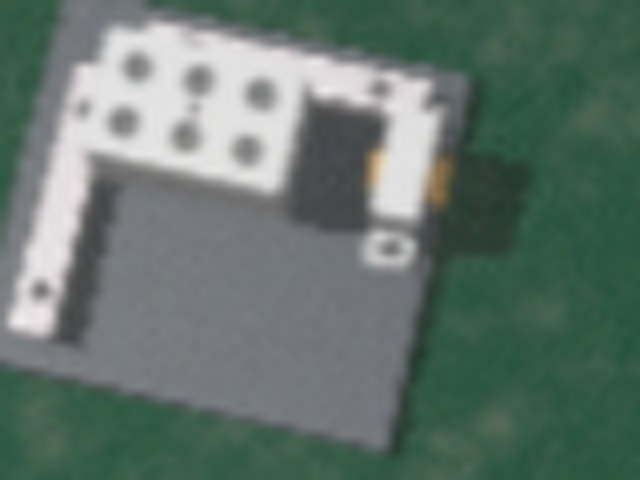

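```bash
python3 -c "
from workcell import ctrl
print(ctrl.close_job())"
```

```text
the job is handed in; nothing more can be done
None
```

I handed in the job at about 29 s, with the gauge held about 36 cm above the bench, roughly level and still. The block is in its corner. `close_job` gave no verdict.

**What I did**
- **Block:** I gripped it across x and slid it to the left fence. A check picture then showed it about 3 mm short of the far fence. I pushed it home low on its front face, then pressed its right face, where it stopped firmly at about 22 N. After the far-fence push it measured about 0.5 mm or less from seated in x and y and square within 0.003 rad. The last top picture agrees with the seated outline to about a pixel.
- **Gauge:** I fed it through the tube, correcting 1.3 mm sideways halfway. In the wrist picture the collar's edge met the mouth and stopped, at 9 to 14 N. I then drew it straight out and lifted it.

**Last checks**
- **Pin:** the closest top picture shows about 12.5 mm of pin out, so it is pushed in about 7.5 mm (8 is true).
- **Conflicting signs on the pin:** an earlier, coarser profile gave only 4 to 5 mm, but its tip edge lay on a bright patch of bench. The feed force also stayed near zero until about 5 mm before the stop, where I expected pin contact at 8 mm. I trusted the closer picture, where the red ring's nearness to the rod also fits about 8 mm.
- **Level:** I did not re-measure the tilt at the end. Earlier it was about 0.016 rad tip-down.
- **Bystanders:** the arm never came near the jar, pen or dish. The pen looked unmoved in the later pictures. I did not re-measure any of the three.

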